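Lock a battery pack into its test cradle with the friction-peg keeper

ROBOT

A 7-joint arm with a two-finger parallel gripper is mounted at the origin on a cart in front of the work surface, level with it; the furniture and walls round the work are solid. World frame = base frame: x ahead of the robot, y to its left, z up, the work surface at z = 0. Lengths are in m, angles in rad, forces in N, time in s.
With the tool pointing down it reaches from about 0.4 to 0.85 m from the base axis. Payload 10.4 kg.
Tool frame: the origin (TCP) lies at the very end of the fingers, on their centre line; the grasp point (between the pads) lies 19 mm behind it (grasp_offset is the distance from the TCP to the grasp point, in m); z points along the fingers, y is the line along which they close (so a half turn about z gives the same grasp; the last joint's range is limited). The gripper opens to 85 mm and grips with 20 to 120 N. Pads are 22 mm wide; open, the fingers measure 114 mm over their backs; the gripper's body (76 mm by 85 mm) begins 54 mm behind the grasp point. The pads swing forward as they close: fully open they stand 13 mm farther back than shut.
Start: joints at [1.18, 0.332, -0.065, 1.46, 0.022, 1.35, -0.088], TCP at [0.225, -0.583, 0.192] pointing down, gripper open.
Joint ranges: [-2.6, 2.6], [-0.5, 2.12], [-1.47, 1.34], [0.16, 2.42], [-1.27, 4.41], [0.06, 2.06], [-2.6, 2.6]. Speed limits (rad/s): [2.22, 2.22, 2.79, 2.79, 3.14, 3.14, 3.14].

INTERFACE

Orientations are given as a unit quaternion [x, y, z, w].
In Python, from workcell import * gives the robot as it stands.
- The arm moves only by the tool jog_arm, never from a script. Its argument "plan" is a list of rows, each a list of 3 entries, a list of its own where there are three numbers: the turn, a rotation vector about the tool's x, y, z in rad, then the shift along the tool's x, y, z in m, then the finger opening in m, from 0 to 0.0854. A call has 1 to 8 rows; each row is the pose to reach, as a shift and turn from the pose commanded when the call began, along the tool's axes at that moment; what a row does not reach only later rows make up. A row lasts 1/12 s, in which the tool goes at most 41.7 mm and 7.16 degrees, less where a joint would pass 70% of its speed; a pose out of reach is approached as far as the arm can. A call with a gripper value outside its range is refused whole. The fingers move at their own pace and stop on an object; "force" is the grip in N (left out, the last holds). Time passes only in rows, so rows that repeat a pose let the fingers close. It gives the time, the measured TCP pose, the force, the opening and the grip force at its end, in the units of the state.
- get_obs(): the state, without advancing time (a new reading comes with each control period).
- camera(name): name is "scene" or "top"; returns a dict with "img" (480x640x3 uint8, red, green, blue), "mtx" (3x3 intrinsics, pixels), "k1" (the pictures are not rectified: a ray, as slopes to the right and down, at radius r is drawn at 1 + k1 r^2 times it, then the intrinsics apply), "extrinsics" (4x4, takes a point from camera to world coordinates). Camera axes: x right, y down, z forward; pixel columns grow to the right and rows downward; lengths in m; the calibration is good to about 2 mm. A picture is of the moment at which its call begins. There is no depth.
- hand_in(): hands the job in; it is judged then, once.
The state is a dict: "clock": time; "joint_pos": joint angles; "joint_velocities": joint speeds; "tau": joint torques, N m; "position": TCP position; "ee_rot": TCP orientation; "ft_force": force on the tool from outside, world axes, zero at the start; "torque": the same for the moment, N m; "grip_width": opening from 0.0 (shut) to 1.0 (fully open); "grasp_force": force on a finger pad.
Only numpy, scipy, OpenCV 4.12 (cv2) and the standard library are available. Lean on these libraries where they do the work, as an engineer would, in place of code of your own. Each camera call takes 0.05 s, during which the arm holds its last target. There are 200 camera calls.

TASK

Lay the loose battery pack flat in the pocket of the test cradle, then lock it in: take the keeper by its thumb wing, turn it from its open rest until its arm lies straight along the middle of the pack, and press the peg down into its tapered hole while you turn or rock it, without side load, so that it wedges and the arm stays there against its return spring when you let go. Press gently, never with more than about 20 N: the taper is to be worked in by turning under light pressure, not forced.

Things in the scene. Friction and masses are not known exactly. Their poses are not given: they have to be found in the camera images.
- pack: Loose black battery pack, a flat block 46 x 130 x 19 mm, 0.17 to 0.27 kg, lying on the table. Origin: centre of its underside; y along its 130 mm length, x across, z up. Either way round fits.
- cradle: Fixed dark steel base plate 90 x 215 x 8 mm with the pocket and the keeper's bush. Origin: on the table under the pocket's centre; y runs along the plate to the keeper's end, z up. Plate: x -45 to 45, y -80 to 135 mm. Keeper axis: x 0, y 105 mm. Top of plate z 8 mm.
- pocket (a point): Centre of the pocket floor, 8 mm above the table. The pocket is 50 x 134 mm (2 mm play each side of the pack; its long side along the cradle's y), bounded by four steel corner fences up to 21 mm above the table, each 26 mm along the long side; the middle 94 mm of both long sides is open for fingers.
- keeper: Keeper: steel peg in the bush with an arm 16 x 9 mm reaching 110 mm from the axis. Origin: on the peg's axis, at table height while the peg is up; x points along the arm. The arm's underside is 41 mm above the table at first (pack top in the pocket: 27 mm; fences 21 mm). Peg can go down at most 12.5 mm. Clockwise seen from above closes the arm.
- bush (a joint): How far the dark steel bush with the tapered hole (44 mm over its foot, top 30 mm above the table) has been pushed down on its stiff spring by the peg, in m: 0 at rest, 0.001 at 20 N. It is overloaded beyond 0.0011 (about 28 N on the wing).
- wing (a point): Top centre of the thumb wing, on the peg's axis, 90 mm above the table while up: an upright black block 12 mm thick (across the arm), 46 mm long (along the arm) and 32 mm high, gripped across its 12 mm. Keep the grip centred on the axis: a side load of several N springs back at release and can shake the wedge loose. Round flange 52 mm wide, 32 mm below the top: fingertips may press on it.
- keeper_turn (a joint): Angle of the keeper in rad: 0 = open rest, swung aside; grows clockwise seen from above; 1.30 = arm straight along the pack (keeper x along the cradle's -y); stop at 1.65. A spring turns it back with 0.08 Nm (open) to 0.12 Nm. Down travel: about 7 N until the taper bites, 1 to 4 mm down (wear, hidden); then, turning, 14 to 18 N wedges it; still, 25 N is not enough.

How it is judged:
On the way, in this order (a step that is already met when the one before it is completed fails the run):
1. the pack lies flat in the pocket with the keeper still open (horizontal distance between pack and pocket below 0.006 m and z of pack in the frame of cradle between 0.005 and 0.0105 m and angle between the y axis of pack and the y axis of cradle, either way round below 0.1 rad and angle between pack's own z axis and vertical below 0.06 rad and value of joint keeper_turn below 0.6 rad), for 0.2 s.
2. the keeper's arm lies straight along the pack (horizontal distance between pack and pocket below 0.006 m and z of pack in the frame of cradle between 0.005 and 0.0105 m and angle between the y axis of pack and the y axis of cradle, either way round below 0.1 rad and angle between pack's own z axis and vertical below 0.06 rad and value of joint keeper_turn between 1.15 and 1.45 rad), for 0.2 s.
At the end, for the whole second after the job is handed in: The pack lies flat in the pocket (within 6 mm of its centre, 6 degrees of its length) and the keeper, let go, stays with its arm along the pack, its angle between 1.15 and 1.45 rad (1.30 is straight), at rest (all of step 2 and velocity of joint keeper_turn between -0.05 and 0.05 rad/s and linear speed of pack below 0.02 m/s); the robot touches nothing.
It fails at once if the bush is overloaded: pressed down more than 1.1 mm (22 N) (value of joint bush above 0.0011 m).
It also fails if it takes over 61 s, if anything falls off the work surface, if the arm or the gripper's body presses on something with over 40 N, if the wrist force passes 120 N, or if a joint passes its speed limit or range.

## Working session

There is one attempt and no reset: what is moved stays moved. The work goes in short steps, Python scripts to look and compute and a tool call to move; the robot and the scene stay as the last step left them, time stands still between calls to the robot, and variables do not carry over. Pictures are saved under pics/ and viewed, at most 10 in all, crops included, and the job is handed in when it is done.

Besides the shell and the picture viewer there is one more tool, called after ">>>" in YAML: its name, and indented under it one key for each argument. jog_arm: Moves the arm, as the interface text tells. Its arguments: {"type":"object","properties":{"plan":{"type":"array"},"force":{"type":"number"}},"required":["plan"]}

```bash
mkdir -p pics; ls
python3 - <<'E'
from workcell import *
import cv2
o=get_obs(); print(o)
for n in ("top","scene"):
    c=camera(n); cv2.imwrite(f"pics/{n}0.png",c["img"][:,:,::-1]); print(n,c["mtx"],c["k1"],c["extrinsics"])
E
```

```text
pics
{'clock': 0.0, 'joint_pos': array([ 1.18037964,  0.33290273, -0.06467238,  1.46093765,  0.02163589,
        1.34992285, -0.08850384]), 'joint_velocities': array([ 0.00028679, -0.00139021,  0.00020536, -0.00066918,  0.00305071,
        0.00252278,  0.00086889]), 'tau': array([-9.37017649e-04, -6.25461173e+01,  4.83697979e-02, -3.91607058e+01,
        1.60633202e-02,  9.91525798e-03,  5.10972342e-06]), 'position': array([ 0.22454255, -0.58280093,  0.19119841]), 'ee_rot': array([ 9.83136310e-01,  1.82872779e-01, -1.89767787e-04, -7.12383216e-04]), 'ft_force': array([-0.58348625,  0.08693115,  0.59871422]), 'torque': array([ 0.01284503, -0.0227649 , -0.03570329]), 'grasp_force': 0.0, 'grip_width': 0.9976289038569592}
top [[561.49803309   0.         321.11324877]
 [  0.         561.49803309 234.22868278]
 [  0.           0.           1.        ]] -0.10460634644986597 [[-0.01145294 -0.99201002  0.1256382   0.40547803]
 [-0.9999172   0.01062465 -0.00726075  0.2032912 ]
 [ 0.00586787 -0.12571095 -0.99204956  0.94779752]
 [ 0.          0.          0.          1.        ]]
scene [[485.37702461   0.         315.01922928]
 [  0.         485.37702461 233.54033295]
 [  0.           0.           1.        ]] -0.05087313648129552 [[-0.70536891 -0.40768095  0.57987149  0.03817175]
 [-0.70882937  0.41024045 -0.57381504  0.70213046]
 [-0.00395328 -0.81578123 -0.57834709  0.59059544]
 [ 0.          0.          0.          1.        ]]
```

View pics/top0.png

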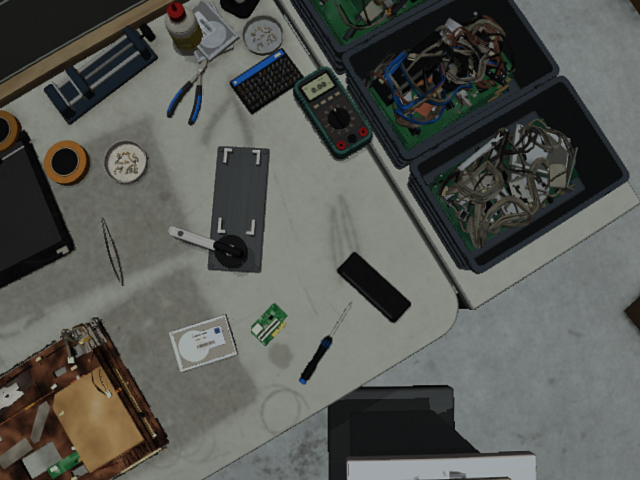

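View pics/scene0.png

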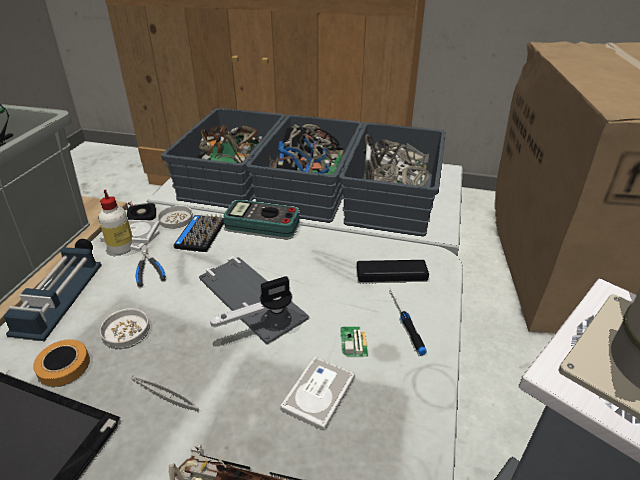

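The top view shows the pack at about (374,287), the cradle plate centred near (238,208) with white fence tops, and the keeper axis near (231,251) with its arm pointing left to (172,232). The scene view shows the upright wing at (275,292).

```bash
cat > h.py <<'E'
from workcell import *
import cv2, numpy as np
def ray(c,px):
    p=cv2.undistortPoints(np.float64(px).reshape(-1,1,2),c["mtx"],np.array([c["k1"],0,0,0,0.])).reshape(-1,2)
    E=c["extrinsics"]; d=np.c_[p,np.ones(len(p))]@E[:3,:3].T
    return E[:3,3],d
def onplane(c,px,z):
    o,d=ray(c,px); return o+d*((z-o[2])/d[:,2:])
def proj(c,P):
    E=np.linalg.inv(c["extrinsics"]); q=np.float64(P).reshape(-1,3)@E[:3,:3].T+E[:3,3]
    return cv2.projectPoints(q,np.zeros(3),np.zeros(3),c["mtx"],np.array([c["k1"],0,0,0,0.]))[0].reshape(-1,2)
def blob(mask,near):
    cs,_=cv2.findContours(mask.astype(np.uint8),cv2.RETR_EXTERNAL,cv2.CHAIN_APPROX_NONE)
    cs=[k for k in cs if cv2.contourArea(k)>30 and cv2.pointPolygonTest(k,near,True)>-8]
    return max(cs,key=cv2.contourArea)
def rect(P):  # rectangle through world points: centre, sizes, long-axis angle (deg)
    c,(w,h),a=cv2.minAreaRect(np.float32(P[:,:2]*1000))
    if w<h: w,h,a=h,w,a+90
    return np.round(c,1),round(w,1),round(h,1),round((a+90)%180-90,1)
E
python3 - <<'E'
from h import *
c=camera("top"); im=c["img"]; g=im.max(2)
print(im[290,375],im[190,240],im[200,300],im[155,227],im[262,250],im[236,185],im[250,231])
k=blob(g<45,(374,287)); print("pack@19",rect(onplane(c,k[:,0],.019)),"@0",rect(onplane(c,k[:,0],0)))
m=(g<95); k=blob(cv2.morphologyEx(m.astype(np.uint8),cv2.MORPH_OPEN,np.ones((5,5))),(238,190)); print("plate",rect(onplane(c,k[:,0],.008)),cv2.minAreaRect(k))
w=cv2.inRange(im,(130,)*3,(255,)*3)
cr=cv2.resize(im[130:350,150:430],None,fx=2.8,fy=2.7,interpolation=cv2.INTER_CUBIC); cv2.imwrite("pics/crop.png",cr[:,:,::-1])
E
```

```text
[13 12 13] [56 58 58] [133 138 129] [48 49 47] [44 47 48] [146 147 145] [14 16 17]
pack@19 (array([434.3, 111. ]), 128.8, 45.1, 46.6) @0 (array([434.9, 109.1]), 131.4, 46.0, 46.6)
plate (array([570.7, 336. ]), 215.8, 91.4, -3.9) ((238.6892852783203, 208.93600463867188), (53.780029296875, 125.79279327392578), 4.513988018035889)
```

View pics/crop.png

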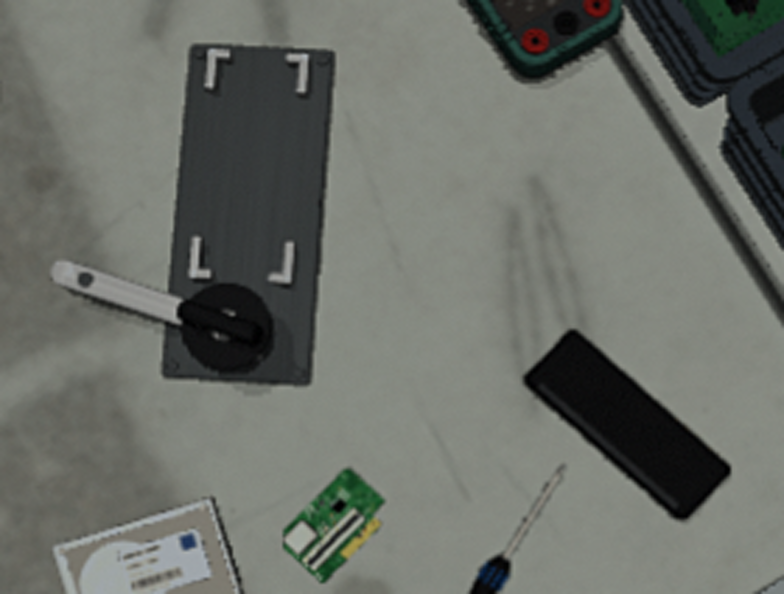

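The crop confirms the plate is tilted about 4°, with four white fences and the arm at rest pointing left. The pack lies at roughly 45°. I estimate the pack at (0.434, 0.110) with its long axis at 46.6°, the pocket at (0.598, 0.334), and the keeper axis at (0.493, 0.341). First move goes away from the box on the right.

>>> jog_arm:
  plan:
    - [[0,0,0],[0.047,-0.121,0],0.085]
    - [[0,0,0],[0.047,-0.121,0],0.085]
    - [[0,0,0],[0.047,-0.121,0],0.085]
    - [[0,0,0],[0.047,-0.121,0],0.085]
    - [[0,0,-0.1],[0.288,-0.275,0],0.085]
    - [[0,0,-0.2],[0.288,-0.275,0],0.085]
    - [[0,0,-0.3],[0.288,-0.275,0],0.085]
    - [[0,0,-0.445],[0.288,-0.275,0],0.085]

```text
clock: 0.82
position: [0.3244, -0.3175, 0.1921]
ee_rot: [0.922, 0.388, -0.0, 0.0]
ft_force: [1.2, -0.4, -0.9]
grip_width: 0.99
grasp_force: 0.0
```

```bash
cat >> h.py <<'E'
from scipy.spatial.transform import Rotation as R
def to(x,y,z,ang):  # tool-frame turn/shift that brings the TCP to x,y,z, pointing down, tool y at ang deg (or a half turn away)
    o=get_obs(); Q=R.from_quat(o["ee_rot"]); best=None
    for a in (ang,ang+180):
        a=np.radians(a); Y=np.array([np.cos(a),np.sin(a),0]); Z=np.array([0,0,-1.]); T=R.from_matrix(np.c_[np.cross(Y,Z),Y,Z])
        v=(Q.inv()*T).as_rotvec()
        if best is None or np.linalg.norm(v)<np.linalg.norm(best): best=v
    print("t",round(o["clock"],2),"pos",o["position"].round(4),"turn",best.round(4),"shift",Q.inv().apply(np.array([x,y,z])-o["position"]).round(4),"F",o["ft_force"].round(1),"j",o["joint_pos"].round(2))
E
python3 - <<'E'
from h import *
to(.434,.110,.12,-43.4)
c=camera("top"); im=c["img"]
w=cv2.inRange(im,(85,)*3,(255,)*3)
P=[]
for n in ((227,155),(257,156),(220,227),(252,227)):
    x,y=n; s=w[y-12:y+13,x-12:x+13]; k=blob(s,(12,12))[:,0]+[x-12,y-12]; q=onplane(c,k,.021); P.append(q); print(n,len(k),rect(q))
P=np.vstack(P); print("all",rect(P))
E
```

```text
t 0.82 pos [ 0.3244 -0.3175  0.1921] turn [ 0.0003  0.0003 -0.0166] shift [ 0.3823 -0.2205  0.0719] F [ 1.2 -0.4 -0.9] j [ 0.97 -0.03 -0.29  1.87 -0.01  1.3  -0.09]
(227, 155) 40 (array([660.5, 355.2]), 25.2, 12.3, -4.7)
(257, 156) 38 (array([657.1, 306.4]), 22.9, 11.9, 0.3)
(220, 227) 40 (array([541.1, 364.2]), 25.3, 11.8, -0.6)
(252, 227) 41 (array([537.4, 314.4]), 26.1, 12.3, -7.9)
all (array([598.7, 334.8]), 145.6, 61.5, -3.9)
```

>>> jog_arm:
  plan:
    - [[0,0,-0.017],[0.187,-0.049,0.02],0.085]
    - [[0,0,-0.017],[0.187,-0.049,0.02],0.085]
    - [[0,0,-0.017],[0.187,-0.049,0.02],0.085]
    - [[0,0,-0.017],[0.187,-0.049,0.02],0.085]
    - [[0,0,-0.017],[0.382,-0.22,0.072],0.085]
    - [[0,0,-0.017],[0.382,-0.22,0.072],0.085]
    - [[0,0,-0.017],[0.382,-0.22,0.072],0.085]
    - [[0,0,-0.017],[0.382,-0.22,0.072],0.085]

```text
clock: 1.53
position: [0.4228, -0.0108, 0.143]
ee_rot: [0.919, 0.394, 0.0, 0.0]
ft_force: [1.1, -0.0, -0.1]
grip_width: 0.999
grasp_force: 0.0
```

Run:
```python
from h import *
to(.434,.110,.10,-43.4)
```

```text
t 1.53 pos [ 0.4228 -0.0108  0.143 ] turn [ 0.0006  0.0001 -0.0037] shift [ 0.0952 -0.0752  0.043 ] F [ 1.1 -0.  -0.1] j [ 0.64 -0.06 -0.69  1.99 -0.04  1.19 -0.8 ]
```

>>> jog_arm:
  plan:
    - [[0,0,-0.004],[0.095,-0.075,0.043],0.085]
    - [[0,0,-0.004],[0.095,-0.075,0.043],0.085]
    - [[0,0,-0.004],[0.095,-0.075,0.043],0.085]
    - [[0,0,-0.004],[0.095,-0.075,0.043],0.085]
    - [[0,0,-0.004],[0.095,-0.075,0.083],0.085]
    - [[0,0,-0.004],[0.095,-0.075,0.083],0.085]

```text
clock: 2.03
position: [0.431, 0.1077, 0.0557]
ee_rot: [0.918, 0.396, -0.003, -0.001]
ft_force: [-2.4, -1.0, -2.0]
grip_width: 0.993
grasp_force: 0.0
```

Run:
```python
from h import *
to(.434,.110,.003,-43.4)
```

```text
t 2.03 pos [0.431  0.1077 0.0557] turn [-0.0048  0.0048  0.002 ] shift [0.0039 0.0008 0.0527] F [-2.4 -1.  -2. ] j [ 0.46  0.15 -0.84  2.04  0.13  1.02 -1.2 ]
```

>>> jog_arm:
  plan:
    - [[0,0,0],[0,0,0.03],0.085]
    - [[0,0,0],[0,0,0.045],0.085]
    - [[0,0,0],[0,0,0.057],0.085]
    - [[0,0,0],[0,0,0.057],0.085]
    - [[0,0,0],[0,0,0.057],0.03]
    - [[0,0,0],[0,0,0.057],0.03]
    - [[0,0,0],[0,0,0.057],0.03]
    - [[0,0,0],[0,0,0.057],0.03]
  force: 45

```text
clock: 2.7
position: [0.435, 0.1078, 0.0042]
ee_rot: [0.918, 0.396, 0.001, 0.0]
ft_force: [-0.1, -0.4, 1.0]
grip_width: 0.449
grasp_force: 0.0
```

>>> jog_arm:
  plan:
    - [[0,0,0],[0,0,0],0.03]
    - [[0,0,0],[0,0,0],0.03]
    - [[0,0,0],[0,0,0],0.03]
    - [[0,0,0],[0,0,0],0.03]

```text
clock: 3.03
position: [0.4343, 0.1079, 0.0033]
ee_rot: [0.918, 0.396, 0.0, 0.0]
ft_force: [0.3, 0.7, -0.4]
grip_width: 0.353
grasp_force: 0.0
```

Run:
```python
from h import *
a=camera("scene"); b=camera("top")
cv2.imwrite("pics/g1.png",np.hstack([cv2.resize(a["img"][210:330,320:460],None,fx=2.8,fy=2.8,interpolation=2),cv2.resize(b["img"][220:340,310:450],None,fx=2.8,fy=2.8,interpolation=2)])[:,:,::-1])
```

```text
(no output)
```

View pics/g1.png

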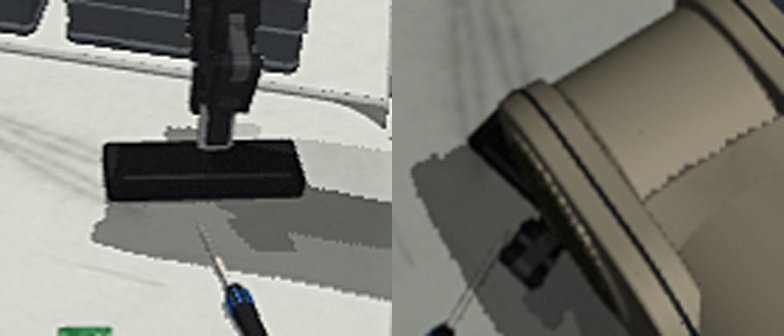

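Run:
```python
from h import *
o=get_obs();print(o["grip_width"],o["grasp_force"],o["position"],o["ft_force"])
c=camera("scene"); im=c["img"]; p=o["position"]
Z=R.from_quat(o["ee_rot"]).apply([0,0,1]); Y=R.from_quat(o["ee_rot"]).apply([0,1,0])
print("tips",proj(c,[p,p+.015*Y,p-.015*Y,p+.023*Y,p-.023*Y]).round(0))
u=np.array([np.cos(np.radians(46.6)),np.sin(np.radians(46.6)),0]); v=np.array([u[1],-u[0],0])
C=np.array([.4345,.1095,0])
print("pack corners exp",[proj(c,C+s*.065*u+t*.023*v+[0,0,z])[0].round(0).tolist() for z in (0,.019) for s in(1,-1) for t in(1,-1)])
k=blob(im.max(2)<45,(392,274)); print(cv2.boundingRect(k))
```

```text
0.3515751672120117 0.0 [0.43426767 0.10787953 0.00327843] [-0.08319917 -0.03527455  0.42786649]
tips [[392. 273.]
 [391. 268.]
 [393. 278.]
 [390. 265.]
 [394. 281.]]
pack corners exp [[355.0, 267.0], [358.0, 283.0], [423.0, 266.0], [428.0, 282.0], [356.0, 260.0], [358.0, 275.0], [424.0, 258.0], [429.0, 274.0]]
(357, 260, 72, 22)
```

Run:
```python
from h import *
a=camera("scene")["img"][215:300,340:450]; b=camera("top")["img"][220:340,330:440]
f=lambda i:np.uint8(255*(cv2.resize(i,(480,int(480*i.shape[0]/i.shape[1])) if i is a else (310,340),interpolation=2)/255.)**.4)
A=f(a);B=f(b);H=max(len(A),len(B));pad=lambda x:cv2.copyMakeBorder(x,0,H-len(x),0,0,0)
cv2.imwrite("pics/g2.png",np.hstack([pad(A),pad(B)])[:,:,::-1])
```

```text
(no output)
```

View pics/g2.png

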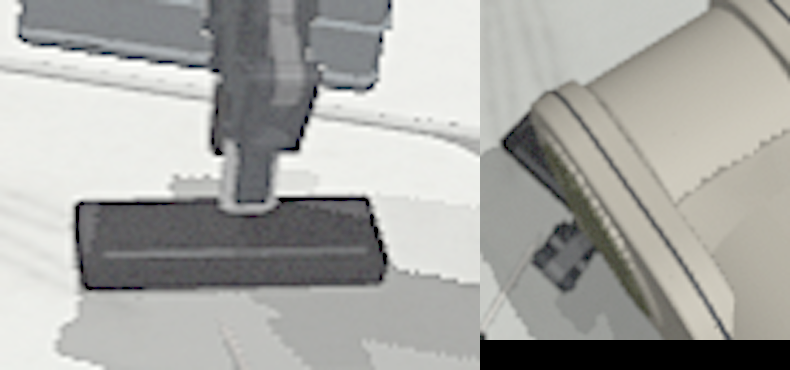

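Both views agree on where the pack is. But the finger pads end at about scene pixel (397,264), on or above the pack's top rather than beside it, and nothing has been gripped. I'll lift and look at the fingers in the clear.

>>> jog_arm:
  plan:
    - [[0,0,0],[0,0,-0.04],0.03]
    - [[0,0,0],[0,0,-0.08],0.03]
    - [[0,0,0],[0,0,-0.08],0.03]
    - [[0,0,0],[0,0,-0.08],0.03]

```text
clock: 3.62
position: [0.4359, 0.108, 0.0852]
ee_rot: [0.918, 0.396, 0.002, 0.001]
ft_force: [-0.2, -0.0, -1.1]
grip_width: 0.349
grasp_force: 0.0
```

Run:
```python
from h import *
o=get_obs();print(o["grip_width"],o["position"],o["ee_rot"])
c=camera("scene"); im=c["img"]; p=o["position"]
Y=R.from_quat(o["ee_rot"]).apply([0,1,0])
print("tips",proj(c,[p,p+.015*Y,p-.015*Y,p-.025*Y,p+[0,0,.073]]).round(1))
k=blob(im.max(2)<45,(392,274)); print(cv2.boundingRect(k))
a=im[130:300,300:480]
cv2.imwrite("pics/g3.png",np.uint8(255*(cv2.resize(a,None,fx=3.5,fy=3.5,interpolation=2)/255.)**.45)[:,:,::-1])
```

```text
0.3494318727717201 [0.43591876 0.10803138 0.08519125] [0.91842532 0.39558825 0.00192228 0.00108467]
tips [[395.  237.1]
 [393.7 232.3]
 [396.4 242.2]
 [397.3 245.6]
 [398.9 202.2]]
(357, 260, 72, 22)
```

View pics/g3.png

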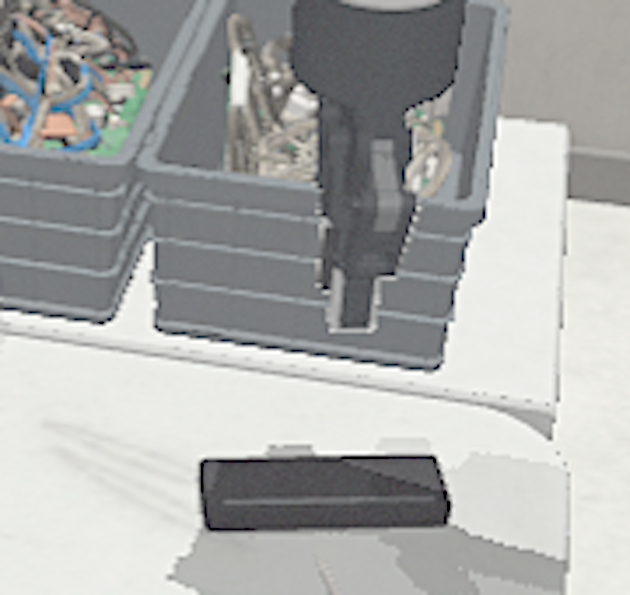

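The fingertips show at about scene pixel (401,224), where the reported TCP projects to (395,237) and the near fingertip should be around (397,245). So the real fingertips sit roughly 35–40 mm higher than reported at this opening, with no sideways error to speak of. I'll measure this by contact: straddle the pack and lower gently while watching the force.

>>> jog_arm:
  plan:
    - [[0,0,0],[0,0,0],0.065]
    - [[0,0,0],[0,0,0],0.065]
    - [[0,0,0],[0,0,0.03],0.065]
    - [[0,0,0],[0,0,0.06],0.065]
    - [[0,0,0],[0,0,0.08],0.065]
    - [[0,0,0],[0,0,0.088],0.065]
    - [[0,0,0],[0,0,0.09],0.065]
    - [[0,0,0],[0,0,0.09],0.065]

```text
clock: 4.33
position: [0.434, 0.1082, -0.0069]
ee_rot: [0.918, 0.396, -0.0, -0.0]
ft_force: [0.3, 0.3, 0.5]
grip_width: 0.764
grasp_force: 0.0
```

>>> jog_arm:
  plan:
    - [[0,0,0],[0,0,0.002],0.065]
    - [[0,0,0],[0,0,0.004],0.065]
    - [[0,0,0],[0,0,0.006],0.065]
    - [[0,0,0],[0,0,0.008],0.065]
    - [[0,0,0],[0,0,0.01],0.065]
    - [[0,0,0],[0,0,0.01],0.065]

```text
clock: 4.83
position: [0.4342, 0.1078, -0.0169]
ee_rot: [0.918, 0.396, -0.0, 0.0]
ft_force: [0.0, -0.7, 0.6]
grip_width: 0.761
grasp_force: 0.0
```

>>> jog_arm:
  plan:
    - [[0,0,0],[0,0,0.0015],0.065]
    - [[0,0,0],[0,0,0.003],0.065]
    - [[0,0,0],[0,0,0.0045],0.065]
    - [[0,0,0],[0,0,0.006],0.065]
    - [[0,0,0],[0,0,0.007],0.065]
    - [[0,0,0],[0,0,0.008],0.065]

```text
clock: 5.33
position: [0.4343, 0.1079, -0.0249]
ee_rot: [0.918, 0.396, -0.0, 0.0]
ft_force: [-0.1, 0.4, -0.0]
grip_width: 0.758
grasp_force: 0.0
```

>>> jog_arm:
  plan:
    - [[0,0,0],[0,0,0.001],0.065]
    - [[0,0,0],[0,0,0.002],0.065]
    - [[0,0,0],[0,0,0.003],0.065]
    - [[0,0,0],[0,0,0.004],0.065]

```text
clock: 5.67
position: [0.4343, 0.1079, -0.0288]
ee_rot: [0.918, 0.396, 0.0, 0.0]
ft_force: [-1.1, -0.3, 0.0]
grip_width: 0.76
grasp_force: 0.0
```

>>> jog_arm:
  plan:
    - [[0,0,0],[0,0,0.001],0.065]
    - [[0,0,0],[0,0,0.002],0.065]
    - [[0,0,0],[0,0,0.003],0.065]
    - [[0,0,0],[0,0,0.004],0.065]
    - [[0,0,0],[0,0,0.005],0.065]

```text
clock: 6.08
position: [0.4343, 0.1079, -0.0338]
ee_rot: [0.918, 0.396, 0.0, 0.0]
ft_force: [-0.9, 0.1, -0.2]
grip_width: 0.761
grasp_force: 0.0
```

>>> jog_arm:
  plan:
    - [[0,0,0],[0,0,0.001],0.065]
    - [[0,0,0],[0,0,0.002],0.065]
    - [[0,0,0],[0,0,0.003],0.065]

```text
clock: 6.33
position: [0.4343, 0.1079, -0.0368]
ee_rot: [0.918, 0.396, 0.0, 0.0]
ft_force: [-0.3, -0.3, 0.2]
grip_width: 0.76
grasp_force: 0.0
```

>>> jog_arm:
  plan:
    - [[0,0,0],[0,0,0],0.035]
    - [[0,0,0],[0,0,0],0.035]
    - [[0,0,0],[0,0,0],0.035]
    - [[0,0,0],[0,0,0],0.035]
    - [[0,0,0],[0,0,0],0.035]
  force: 30

```text
clock: 6.75
position: [0.4343, 0.1079, -0.0367]
ee_rot: [0.918, 0.396, 0.0, 0.0]
ft_force: [-0.1, -0.6, 2.0]
grip_width: 0.522
grasp_force: 31.2
```

Run:
```python
from h import *
o=get_obs();print(o["grip_width"],o["grasp_force"],o["position"],o["ft_force"])
c=camera("scene"); im=c["img"]; p=o["position"]
a=im[190:300,320:460]
cv2.imwrite("pics/g4.png",np.uint8(255*(cv2.resize(a,None,fx=4,fy=4,interpolation=2)/255.)**.4)[:,:,::-1])
```

```text
0.5218971472898064 31.230204105377197 [ 0.43433206  0.10788726 -0.03666752] [-0.09132715 -0.63318236  1.95816457]
```

View pics/g4.png

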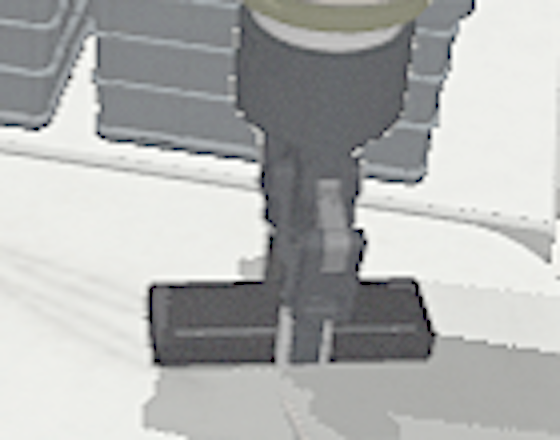

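The pack is now gripped at its middle, pads on both sides: opening 0.52, pad force 31 N. Next I lift it.

>>> jog_arm:
  plan:
    - [[0,0,0],[0,0,-0.02],0.035]
    - [[0,0,0],[0,0,-0.05],0.035]
    - [[0,0,0],[0,0,-0.085],0.035]
    - [[0,0,0],[0,0,-0.12],0.035]
    - [[0,0,0],[0,0,-0.12],0.035]
    - [[0,0,0],[0,0,-0.12],0.035]
  force: 50

```text
clock: 7.3
position: [0.4355, 0.1077, 0.0846]
ee_rot: [0.918, 0.395, 0.002, 0.001]
ft_force: [-0.3, 0.1, -2.2]
grip_width: 0.513
grasp_force: 54.7
```

Run:
```python
from h import *
to(.5984,.3345,.083,-93.9)
o=get_obs();print(o["grip_width"],o["grasp_force"])
```

```text
t 7.3 pos [0.4355 0.1077 0.0846] turn [ 0.0022 -0.0032  0.8812] shift [ 0.2767 -0.0375  0.002 ] F [-0.3  0.1 -2.2] j [ 0.5   0.11 -0.87  2.    0.1   1.07 -1.17]
0.5126507852481345 54.742605686187744
```

>>> jog_arm:
  plan:
    - [[0,0,0.11],[0.035,-0.005,0],0.035]
    - [[0,0,0.22],[0.07,-0.01,0],0.035]
    - [[0,0,0.33],[0.105,-0.014,0],0.035]
    - [[0,0,0.44],[0.14,-0.019,0],0.035]
    - [[0,0,0.55],[0.175,-0.024,0],0.035]
    - [[0,0,0.66],[0.21,-0.028,0],0.035]
    - [[0,0,0.77],[0.245,-0.033,0],0.035]
    - [[0,0,0.88],[0.277,-0.0375,0],0.035]

```text
clock: 7.97
position: [0.5969, 0.3361, 0.0798]
ee_rot: [0.999, -0.036, -0.002, 0.001]
ft_force: [0.4, -0.3, -1.7]
grip_width: 0.515
grasp_force: 54.7
```

>>> jog_arm:
  plan:
    - [[0,0,0],[0,0,0],0.035]
    - [[0,0,0],[0,0,0],0.035]
    - [[0,0,0],[0,0,0],0.035]

```text
clock: 8.22
position: [0.5961, 0.3344, 0.0808]
ee_rot: [0.999, -0.032, -0.001, 0.001]
ft_force: [0.4, -0.1, -1.2]
grip_width: 0.517
grasp_force: 54.7
```

Run:
```python
from h import *
to(.5984,.3345,.083,-93.9)
o=get_obs();print(o["grip_width"],o["grasp_force"])
c=camera("top"); cv2.imwrite("pics/p1.png",np.hstack([cv2.resize(c["img"][110:290,150:330],None,fx=2.2,fy=2.2,interpolation=2),cv2.resize(camera("scene")["img"][180:360,170:350],None,fx=2.2,fy=2.2,interpolation=2)])[:,:,::-1])
```

```text
t 8.22 pos [0.5961 0.3344 0.0808] turn [0.0022 0.0027 0.0035] shift [ 0.0023 -0.0003 -0.0022] F [ 0.4 -0.1 -1.2] j [-0.13  0.63 -0.67  1.39  0.39  1.26 -2.45]
0.5170306868520456 54.679961800575256
```

View pics/p1.png

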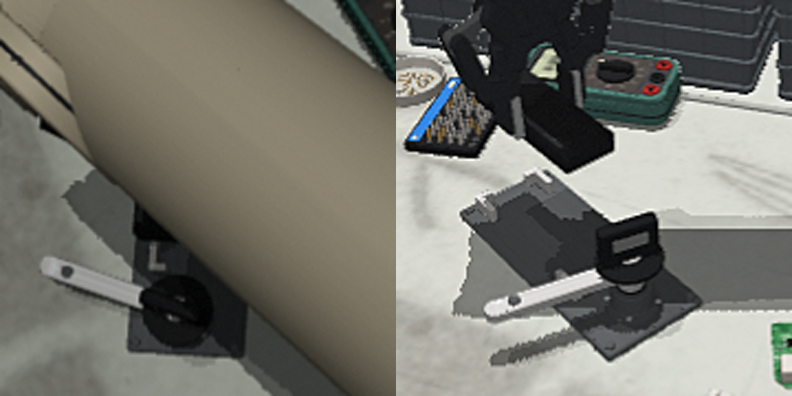

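The pack is held level above the pocket. The scene crop shows its keeper-end face at about crop pixel (590,150), and the keeper is still at open rest. I'll lower to just above the fences and compare pack and fences directly.

>>> jog_arm:
  plan:
    - [[0.001,0.001,0.0035],[0.001,0,0.03],0.035]
    - [[0.001,0.001,0.0035],[0.001,0,0.06],0.035]
    - [[0.001,0.001,0.0035],[0.001,0,0.08],0.035]
    - [[0.001,0.001,0.0035],[0.001,0,0.09],0.035]
    - [[0.001,0.001,0.0035],[0.001,0,0.09],0.035]
    - [[0.001,0.001,0.0035],[0.001,0,0.09],0.035]
    - [[0.001,0.001,0.0035],[0.001,0,0.09],0.035]

```text
clock: 8.9
position: [0.5993, 0.3353, -0.0048]
ee_rot: [0.999, -0.035, 0.002, -0.001]
ft_force: [0.4, -0.8, -2.0]
grip_width: 0.517
grasp_force: 54.6
```

Run:
```python
from h import *
to(.5984,.3345,-.0287,-93.9)
o=get_obs();print(o["grip_width"],o["grasp_force"])
c=camera("top"); s=camera("scene")
C=np.array([.5984,.3345,0]); a=np.radians(-3.9); u=np.array([np.cos(a),np.sin(a),0]); v=np.array([-u[1],u[0],0])
zb=.0367+o["position"][2]
A=cv2.resize(c["img"][190:250,190:250],(390,390),interpolation=2); 
B=cv2.resize(s["img"][235:335,195:295],(390,390),interpolation=2)
for (cc,I,x0,y0,f) in ((c,A,190,190,6.5),(s,B,195,235,3.9)):
    q=[C-.065*u+t*.023*v+[0,0,z] for z in (zb,zb+.019) for t in (1,-1)]
    for p in proj(cc,q): cv2.circle(I,tuple(int(i) for i in (p-[x0,y0]+.5)*f),3,(255,0,0),1)
print("zb",zb)
cv2.imwrite("pics/p2.png",np.uint8(255*(np.hstack([A,B])/255.)**.5)[:,:,::-1])
```

```text
t 8.9 pos [ 0.5993  0.3353 -0.0048] turn [-0.0024 -0.0032 -0.0019] shift [-0.0009  0.0009  0.0239] F [ 0.4 -0.8 -2. ] j [-0.14  0.71 -0.63  1.45  0.44  1.12 -2.49]
0.5167742281264663 54.620577692985535
zb 0.03191246688883897
```

View pics/p2.png

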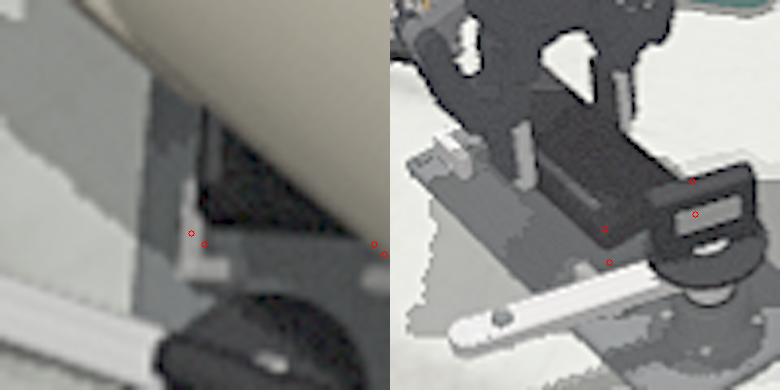

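In the top crop, the pack's keeper end sits near row 230 where I expected row 248. So the pack lies a few mm farther along +x than assumed. I'll fit its edges in both views.

Run:
```python
from h import *
c=camera("top"); s=camera("scene"); zb=.0319
C=np.array([.5984,.3345,0]); a=np.radians(-3.9); u=np.array([np.cos(a),np.sin(a),0]); v=np.array([-u[1],u[0],0])
g=c["img"].max(2)
print(g[200:232,[226,230,234]].T)      # down through end edge
print(g[[206,212,218],212:232])        # across left edge
h=s["img"].max(2)
print("scene"); print(h[270:306,[236,242,247,254]].T)
for n,q in (("end bottom mid pts",[C-.065*u+t*v+[0,0,zb] for t in (.02,.014,.008)]),("left top",[C+k*u+.023*v+[0,0,zb+.019] for k in (-.035,-.045,-.055)])): print(n,proj(c,q).round(1).tolist())
print("scene side bottom",proj(s,[C+k*u+.023*v+[0,0,zb] for k in (-.03,-.04,-.05,-.06)]).round(1).tolist(),"end bottom",proj(s,[C-.065*u+t*v+[0,0,zb] for t in (.02,.014,.008)]).round(1).tolist())
```

```text
[[80 76 74 70 67 66 64 60 53 43 22  6  5  6  8  8  9  9  9  9  5  5  6  2
   5 16 35 36 33 33 34 34]
 [85 82 82 80 77 75 72 67 67 64 63 58 47 36 15  6  5  7  7  8  5  6  9  4
   5  9 21 25 24 23 21 22]
 [92 93 90 87 85 84 81 77 76 72 71 66 65 63 60 53 41 22  9  1  5  7  5  5
   2  5 16 24 26 24 25 24]]
[[68 25 22 24 23 23 22 26 30 25 41 49 55 63 64 65 67 70 72 75]
 [42 32 23 22 34 34 28 35 19 11 22 21  7  8  5  8 23 41 47 56]
 [30 33 35 35 32 34 63 89 17  6  9 10  6  6  9  7  4  9  7  6]]
scene
[[ 16  20  18  19  17  15  24  39  38  28  21  19  19  18  18  16  15  37
   46  50  50  48  47  46  47  46  47  48  48  48  48  47  49  47  47  46]
 [ 17  20  15  22  16  17  19  19  20  19  15  20  48  51  41  25  25  21
   19  21  15  16  29  47  50  48  49  48  48  47  46  59  59 100  87  71]
 [ 16  16  18  17  19  20  19  20  20  18  15  17  18  16  21  22  37  58
   44  21  23  23  21  17  15  15  17  36  47  49  48  46  43  43  91 131]
 [ 14  16  17  15  16  19  21  22  17  20  19  17  18  16  22  19  19  19
   18  19  20  23  15  19  15  19  15  25  50  47  49  46  37  74 250 223]]
end bottom mid pts [[222.7, 227.2], [226.3, 227.4], [229.9, 227.6]]
left top [[220.4, 207.2], [219.9, 213.3], [219.4, 219.4]]
scene side bottom [[238.9, 291.1], [242.2, 294.1], [245.6, 297.1], [249.0, 300.2]] end bottom [[252.2, 301.0], [255.1, 299.3], [258.0, 297.7]]
```

Run:
```python
from h import *
to(.5984,.3345,-.0287,-93.9)
```

```text
t 9.1 pos [ 0.5989  0.3353 -0.0054] turn [-0.0019 -0.0026 -0.0017] shift [-0.0005  0.0009  0.0232] F [ 0.3 -0.  -1.8] j [-0.14  0.71 -0.63  1.45  0.44  1.12 -2.49]
```

>>> jog_arm:
  plan:
    - [[-0.002,-0.002,0],[-0.0022,-0.0003,0],0.035]
    - [[-0.002,-0.002,0],[-0.0022,-0.0003,0],0.035]
    - [[-0.002,-0.002,0],[-0.0022,-0.0003,0.003],0.035]
    - [[-0.002,-0.002,0],[-0.0022,-0.0003,0.006],0.035]
    - [[-0.002,-0.002,0],[-0.0022,-0.0003,0.009],0.035]
    - [[-0.002,-0.002,0],[-0.0022,-0.0003,0.012],0.035]
    - [[-0.002,-0.002,0],[-0.0022,-0.0003,0.014],0.035]
    - [[-0.002,-0.002,0],[-0.0022,-0.0003,0.014],0.035]

```text
clock: 9.77
position: [0.5958, 0.3351, -0.0216]
ee_rot: [0.999, -0.035, -0.001, 0.001]
ft_force: [0.1, -0.2, -1.9]
grip_width: 0.515
grasp_force: 54.6
```

Run:
```python
from h import *
to(.5966,.3357,-.0287,-93.9)
```

```text
t 9.77 pos [ 0.5958  0.3351 -0.0216] turn [ 0.0017  0.0018 -0.0017] shift [ 0.0008 -0.0007  0.0071] F [ 0.1 -0.2 -1.9] j [-0.15  0.73 -0.62  1.46  0.45  1.1  -2.5 ]
```

>>> jog_arm:
  plan:
    - [[0.001,0.001,0],[0.0007,-0.0004,0.001],0.035]
    - [[0.001,0.001,0],[0.0007,-0.0004,0.002],0.035]
    - [[0.001,0.001,0],[0.0007,-0.0004,0.003],0.035]
    - [[0.001,0.001,0],[0.0007,-0.0004,0.004],0.035]
    - [[0.001,0.001,0],[0.0007,-0.0004,0.005],0.035]
    - [[0.001,0.001,0],[0.0007,-0.0004,0.005],0.035]

```text
clock: 10.27
position: [0.5967, 0.3356, -0.026]
ee_rot: [0.999, -0.035, -0.0, 0.0]
ft_force: [0.5, 1.5, -1.3]
grip_width: 0.513
grasp_force: 54.6
```

>>> jog_arm:
  plan:
    - [[0,0,0],[0,0,0.0005],0.035]
    - [[0,0,0],[0,0,0.001],0.035]
    - [[0,0,0],[0,0,0.0015],0.035]
    - [[0,0,0],[0,0,0.0015],0.035]

```text
clock: 10.6
position: [0.5968, 0.3356, -0.0273]
ee_rot: [0.999, -0.035, -0.0, 0.0]
ft_force: [1.3, -0.4, -1.9]
grip_width: 0.514
grasp_force: 54.6
```

>>> jog_arm:
  plan:
    - [[0,0,0],[0,0,0.0005],0.035]
    - [[0,0,0],[0,0,0.001],0.035]
    - [[0,0,0],[0,0,0.0015],0.035]
    - [[0,0,0],[0,0,0.0015],0.035]

```text
clock: 10.93
position: [0.5969, 0.3357, -0.0283]
ee_rot: [0.999, -0.035, 0.0, 0.0]
ft_force: [-2.3, -1.9, 2.9]
grip_width: 0.515
grasp_force: 55.1
```

>>> jog_arm:
  plan:
    - [[0,0,0],[0,0,0.0005],0.035]
    - [[0,0,0],[0,0,0.001],0.035]
    - [[0,0,0],[0,0,0.001],0.035]

```text
clock: 11.18
position: [0.5969, 0.3358, -0.0284]
ee_rot: [0.999, -0.035, 0.0, 0.0]
ft_force: [-5.3, -3.9, 12.5]
grip_width: 0.512
grasp_force: 56.2
```

Contact came at −0.0283, exactly the pocket floor height relative to the table. Release and rise straight up.

>>> jog_arm:
  plan:
    - [[0,0,0],[0,0,-0.001],0.035]
    - [[0,0,0],[0,0,-0.001],0.065]
    - [[0,0,0],[0,0,-0.001],0.065]
    - [[0,0,0],[0,0,-0.001],0.065]
    - [[0,0,0],[0,0,-0.001],0.065]
    - [[0,0,0],[0,0,-0.03],0.065]
    - [[0,0,0],[0,0,-0.07],0.065]
    - [[0,0,0],[0,0,-0.11],0.065]

```text
clock: 11.85
position: [0.5959, 0.3352, 0.0804]
ee_rot: [0.999, -0.035, -0.001, 0.001]
ft_force: [1.6, 0.4, 0.1]
grip_width: 0.764
grasp_force: 0.0
```

>>> jog_arm:
  plan:
    - [[0,0,-0.12],[-0.01,0,-0.03],0.065]
    - [[0,0,-0.24],[-0.02,0,-0.03],0.065]
    - [[0,0,-0.36],[-0.03,0,-0.03],0.065]
    - [[0,0,-0.48],[-0.04,0,-0.03],0.065]
    - [[0,0,-0.6],[-0.05,0,-0.03],0.065]
    - [[0,0,-0.72],[-0.06,0,-0.03],0.065]
    - [[0,0,-0.84],[-0.08,0,-0.03],0.065]
    - [[0,0,-0.96],[-0.1,0,-0.03],0.065]

```text
clock: 12.52
position: [0.4967, 0.3425, 0.1101]
ee_rot: [0.901, 0.433, 0.0, 0.0]
ft_force: [-0.2, 0.1, 0.1]
grip_width: 0.765
grasp_force: 0.0
```

Run:
```python
from h import *
c=camera("top"); s=camera("scene")
cv2.imwrite("pics/q1.png",np.uint8(255*(np.hstack([cv2.resize(c["img"][120:290,150:320],(400,400),interpolation=2),cv2.resize(s["img"][235:355,185:315],(400,400),interpolation=2)])/255.)**.5)[:,:,::-1])
to(.493,.341,.09,160.6)
```

```text
t 12.62 pos [0.4941 0.3439 0.1105] turn [-6.000e-04  3.000e-04 -3.339e-01] shift [-0.003   0.001   0.0205] F [-0.7  0.8  0.7] j [ 0.02  0.5  -0.92  1.59  0.41  1.26 -1.64]
```

View pics/q1.png

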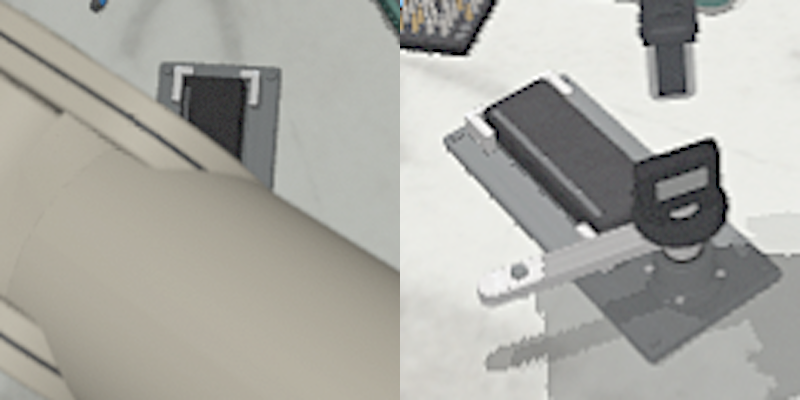

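The pack sits flat between the four fences, and the keeper is still at open rest with its wing upright near scene crop pixel (680,180). Now I'll locate the keeper axis numerically from the two initial pictures.

Run:
```python
from h import *
from scipy.optimize import least_squares
c=camera("top"); s=camera("scene")
c["img"]=cv2.imread("pics/top0.png")[:,:,::-1]; s["img"]=cv2.imread("pics/scene0.png")[:,:,::-1]
def circ(P,r=None):
    f=least_squares(lambda q:np.hypot(P[:,0]-q[0],P[:,1]-q[1])-q[2],[*P[:,:2].mean(0),.026],loss="soft_l1",f_scale=.0005); return f.x.round(4),np.abs(f.fun).mean().round(5)
for thr in (26,32):
    k=blob(c["img"].max(2)<thr,(231,251))[:,0]; P=onplane(c,k,.056); print("top",thr,len(k),circ(P))
g=s["img"].max(2); k=blob(g<32,(275,292))[:,0]; print("scene bbox",k.min(0),k.max(0))
low=k[k[:,1]>k[:,1].max()-14]
print("scene flange low",circ(onplane(s,low,.054)))
print("exp wing top px", proj(s,[[.4933,.3412,.09],[.4933,.3412,.056]]).round(1), "wing rows:",[(r,k[k[:,1]==r][:,0].min(),k[k[:,1]==r][:,0].max()) for r in range(k[:,1].min(),k[:,1].min()+30,4)])
# white arm in top0
w=blob(cv2.inRange(c["img"],(135,)*3,(255,)*3)*(cv2.circle(np.zeros((480,640),np.uint8),(200,240),40,1,-1)),(190,238))[:,0]
print("arm",rect(onplane(c,w,.05)))
```

```text
top 26 98 (array([0.4929, 0.3416, 0.0257]), np.float64(0.00107))
top 32 120 (array([0.4933, 0.3422, 0.0265]), np.float64(0.00174))
scene bbox [261 277] [291 308]
scene flange low (array([0.4942, 0.3409, 0.0241]), np.float64(0.00047))
exp wing top px [[274.7 281.2]
 [275.8 297.2]] wing rows: [(277, np.int32(283), np.int32(286)), (281, np.int32(270), np.int32(288)), (285, np.int32(261), np.int32(288)), (289, np.int32(262), np.int32(288)), (293, np.int32(262), np.int32(290)), (297, np.int32(261), np.int32(291)), (301, np.int32(261), np.int32(290)), (305, np.int32(264), np.int32(286))]
arm (array([513.8, 397.4]), 56.6, 12.7, 70.2)
```

>>> jog_arm:
  plan:
    - [[0,0,-0.12],[0,0,-0.01],0.065]
    - [[0,0,-0.24],[0,0,-0.01],0.065]
    - [[0,0,-0.36],[0,0,-0.01],0.065]
    - [[0,0,-0.48],[0,0,-0.01],0.065]
    - [[0,0,-0.6],[0,0,-0.01],0.065]
    - [[0,0,-0.72],[0,0,-0.01],0.065]
    - [[0,0,-0.84],[0,0,-0.01],0.065]
    - [[0,0,-0.96],[0,0,-0.01],0.065]

```text
clock: 13.38
position: [0.4982, 0.3422, 0.1201]
ee_rot: [0.601, 0.799, 0.0, 0.0]
ft_force: [-0.1, 0.4, 0.4]
grip_width: 0.761
grasp_force: 0.0
```

>>> jog_arm:
  plan:
    - [[0,0,-0.12],[0,0,0],0.065]
    - [[0,0,-0.24],[0,0,0],0.065]
    - [[0,0,-0.36],[0,0,0],0.065]
    - [[0,0,-0.48],[0,0,0],0.065]
    - [[0,0,-0.6],[0,0,0],0.065]
    - [[0,0,-0.72],[0,0,0],0.065]
    - [[0,0,-0.84],[0,0,0],0.065]
    - [[0,0,-0.96],[0,0,0],0.065]

```text
clock: 14.05
position: [0.4982, 0.3422, 0.12]
ee_rot: [0.164, 0.986, -0.0, -0.0]
ft_force: [1.1, 0.7, 1.0]
grip_width: 0.759
grasp_force: 0.0
```

>>> jog_arm:
  plan:
    - [[0,0,-0.12],[0,0,0],0.065]
    - [[0,0,-0.24],[0,0,0],0.065]
    - [[0,0,-0.36],[0,0,0],0.065]
    - [[0,0,-0.48],[0,0,0],0.065]
    - [[0,0,-0.6],[0,0,0],0.065]
    - [[0,0,-0.72],[0,0,0],0.065]
    - [[0,0,-0.84],[0,0,0],0.065]
    - [[0,0,-0.96],[0,0,0],0.065]

```text
clock: 14.72
position: [0.4982, 0.3422, 0.1197]
ee_rot: [-0.31, 0.951, -0.0, -0.0]
ft_force: [0.1, -0.4, -0.5]
grip_width: 0.763
grasp_force: 0.0
```

Run:
```python
from h import *
to(.493,.341,.09,160.6)
```

```text
t 14.72 pos [0.4982 0.3422 0.1197] turn [ 3.000e-04 -5.000e-04 -6.015e-01] shift [0.0048 0.0021 0.0297] F [ 0.1 -0.4 -0.5] j [ 0.26  0.79 -1.41  1.56  0.79  1.46  1.01]
```

>>> jog_arm:
  plan:
    - [[0,0,-0.12],[0.0043,0.0033,0],0.045]
    - [[0,0,-0.24],[0.0043,0.0033,0],0.045]
    - [[0,0,-0.36],[0.0043,0.0033,0],0.045]
    - [[0,0,-0.48],[0.0043,0.0033,0.01],0.045]
    - [[0,0,-0.6],[0.0043,0.0033,0.02],0.045]
    - [[0,0,-0.6],[0.0043,0.0033,0.03],0.045]
    - [[0,0,-0.6],[0.0043,0.0033,0.03],0.045]
    - [[0,0,-0.6],[0.0043,0.0033,0.03],0.045]

```text
clock: 15.38
position: [0.4918, 0.3425, 0.0896]
ee_rot: [-0.574, 0.819, 0.0, -0.001]
ft_force: [-0.2, -0.4, 0.3]
grip_width: 0.522
grasp_force: 0.0
```

Run:
```python
from h import *
to(.4928,.3423,.03,160.6)
print(get_obs()["grip_width"])
```

```text
t 15.38 pos [0.4918 0.3425 0.0896] turn [ 0.0009 -0.0008 -0.0089] shift [-0.0002 -0.001   0.0596] F [-0.2 -0.4  0.3] j [ 0.26  0.85 -1.42  1.61  0.84  1.44  1.56]
0.5223964353956061
```

>>> jog_arm:
  plan:
    - [[0,0,-0.007],[-0.0002,-0.0003,0.02],0.045]
    - [[0,0,-0.007],[-0.0002,-0.0003,0.035],0.045]
    - [[0,0,-0.007],[-0.0002,-0.0003,0.045],0.045]
    - [[0,0,-0.007],[-0.0002,-0.0003,0.052],0.045]
    - [[0,0,-0.007],[-0.0002,-0.0003,0.057],0.045]
    - [[0,0,-0.007],[-0.0002,-0.0003,0.06],0.045]
    - [[0,0,-0.007],[-0.0002,-0.0003,0.06],0.045]
    - [[0,0,-0.007],[-0.0002,-0.0003,0.06],0.045]
  force: 25

```text
clock: 16.05
position: [0.4921, 0.3431, 0.0307]
ee_rot: [-0.579, 0.815, 0.0, 0.0]
ft_force: [0.3, 0.5, 0.3]
grip_width: 0.527
grasp_force: 0.0
```

Run:
```python
from h import *
to(.4928,.3423,.03,160.6)
# fingertip bottom in scene picture, numeric: column profile near expected position
o=get_obs(); c=camera("scene"); g=c["img"].max(2)
for dz in (0,.03,.037,.045): print(dz,proj(c,o["position"]+[0,0,dz]).round(1))
```

```text
t 16.05 pos [0.4921 0.3431 0.0307] turn [-0.0002  0.0004  0.0033] shift [ 0.0006 -0.001   0.0007] F [0.3 0.5 0.3] j [ 0.24  0.9  -1.36  1.66  0.9   1.35  1.54]
0 [[276.2 309.6]]
0.03 [[275.3 296. ]]
0.037 [[275.  292.8]]
0.045 [[274.8 289. ]]
```

>>> jog_arm:
  plan:
    - [[0,0,0.003],[0.0006,-0.001,0],0.045]
    - [[0,0,0.003],[0.0006,-0.001,0],0.045]
    - [[0,0,0.003],[0.0006,-0.001,0],0.005]
    - [[0,0,0.003],[0.0006,-0.001,0],0.005]
    - [[0,0,0.003],[0.0006,-0.001,0],0.005]
    - [[0,0,0.003],[0.0006,-0.001,0],0.005]
    - [[0,0,0.003],[0.0006,-0.001,0],0.005]
    - [[0,0,0.003],[0.0006,-0.001,0],0.005]
  force: 25

```text
clock: 16.77
position: [0.4933, 0.3418, 0.0304]
ee_rot: [-0.578, 0.816, -0.0, 0.0]
ft_force: [3.6, -1.1, 1.1]
grip_width: 0.13
grasp_force: 29.3
```

Run:
```python
from h import *
to(.4928,.3423,.03,160.6)
o=get_obs(); print(o["grip_width"],o["grasp_force"],o["torque"].round(2))
```

```text
t 16.77 pos [0.4933 0.3418 0.0304] turn [-0.0008  0.0001 -0.    ] shift [-0.0003  0.0006  0.0004] F [ 3.6 -1.1  1.1] j [ 0.24  0.9  -1.36  1.66  0.9   1.35  1.54]
0.13013816688878066 29.278143346309662 [-0.26 -0.74 -0.06]
```

>>> jog_arm:
  plan:
    - [[0,0,0],[0,-0.0007,0],0.005]
    - [[0,0,0],[0,-0.0007,0],0.005]
    - [[0,0,0],[0,-0.0007,0],0.005]
  force: 60

```text
clock: 17.02
position: [0.4934, 0.3418, 0.0304]
ee_rot: [-0.578, 0.816, -0.0, 0.0]
ft_force: [1.2, -1.9, 3.1]
grip_width: 0.12
grasp_force: 63.7
```

```bash
cat >> h.py <<'E'
def st(ax=None):
    o=get_obs(); Q=R.from_quat(o["ee_rot"]); a=Q.as_matrix()[:,1]
    print("t",round(o["clock"],2),"pos",o["position"].round(4),"yaw",round(np.degrees(np.arctan2(a[1],a[0])),1),"F world",o["ft_force"].round(1),"F tool",Q.inv().apply(o["ft_force"]).round(1),"M",o["torque"].round(2),"grip",round(o["grip_width"],3),round(o["grasp_force"],1),"j",o["joint_pos"].round(2))
E
python3 -c "
from h import *
st()"
```

```text
t 17.02 pos [0.4934 0.3418 0.0304] yaw 160.6 F world [ 1.2 -1.9  3.1] F tool [ 1.4 -1.8 -3.1] M [-0.34 -0.39 -0.05] grip 0.12 63.7 j [ 0.24  0.9  -1.36  1.66  0.9   1.35  1.54]
```

>>> jog_arm:
  plan:
    - [[0,0,0.06],[0,-0.0002,0],0.005]
    - [[0,0,0.12],[0,-0.0002,0],0.005]
    - [[0,0,0.18],[0,-0.0002,0],0.005]
    - [[0,0,0.24],[0,-0.0002,0],0.005]
    - [[0,0,0.3],[0,-0.0002,0],0.005]
    - [[0,0,0.3],[0,-0.0002,0],0.005]
    - [[0,0,0.3],[0,-0.0002,0],0.005]

```text
clock: 17.6
position: [0.4933, 0.3419, 0.0304]
ee_rot: [-0.451, 0.893, 0.0, 0.0]
ft_force: [-0.1, -0.6, 3.5]
grip_width: 0.127
grasp_force: 63.8
```

```bash
python3 -c "
from h import *
st()"
```

```text
t 17.6 pos [0.4933 0.3419 0.0304] yaw 143.6 F world [-0.1 -0.6  3.5] F tool [ 0.6 -0.3 -3.5] M [-0.04  0.    0.13] grip 0.127 63.8 j [ 0.23  0.86 -1.32  1.66  0.86  1.32  1.26]
```

>>> jog_arm:
  plan:
    - [[0,0,0.07],[0,0,0],0.005]
    - [[0,0,0.14],[0,0,0],0.005]
    - [[0,0,0.21],[0,0,0],0.005]
    - [[0,0,0.28],[0,0,0],0.005]
    - [[0,0,0.35],[0,0,0],0.005]
    - [[0,0,0.42],[0,0,0],0.005]
    - [[0,0,0.5],[0,0,0],0.005]
    - [[0,0,0.5],[0,0,0],0.005]

```text
clock: 18.27
position: [0.4932, 0.3421, 0.0303]
ee_rot: [-0.214, 0.977, 0.0, -0.0]
ft_force: [-1.0, 2.7, 1.8]
grip_width: 0.122
grasp_force: 63.6
```

```bash
python3 -c "
from h import *
st()"
```

```text
t 18.27 pos [0.4932 0.3421 0.0303] yaw 114.7 F world [-1.   2.7  1.8] F tool [-0.2  2.8 -1.8] M [0.48 0.12 0.29] grip 0.122 63.6 j [ 0.2   0.8  -1.24  1.66  0.79  1.28  0.8 ]
```

>>> jog_arm:
  plan:
    - [[0,0,0.07],[0,0.0004,0],0.005]
    - [[0,0,0.14],[0,0.0004,0],0.005]
    - [[0,0,0.21],[0,0.0004,0],0.005]
    - [[0,0,0.28],[0,0.0005,0],0.005]
    - [[0,0,0.35],[0,0.0005,0],0.005]
    - [[0,0,0.42],[0,0.0006,0],0.005]
    - [[0,0,0.49],[0,0.0006,0],0.005]
    - [[0,0,0.49],[0,0.0006,0],0.005]

```text
clock: 18.93
position: [0.4932, 0.3425, 0.0303]
ee_rot: [0.028, 1.0, 0.0, 0.0]
ft_force: [0.7, 1.8, 1.8]
grip_width: 0.127
grasp_force: 63.6
```

```bash
python3 -c "
from h import *
st()"
```

```text
t 18.93 pos [0.4932 0.3425 0.0303] yaw 86.8 F world [0.7 1.8 1.8] F tool [-0.6  1.8 -1.8] M [ 0.38 -0.06  0.28] grip 0.127 63.6 j [ 0.16  0.74 -1.16  1.66  0.72  1.23  0.35]
```

>>> jog_arm:
  plan:
    - [[0,0,0.03],[0,0.0003,0.0005],0.005]
    - [[0,0,0.06],[0,0.0003,0.001],0.005]
    - [[0,0,0],[0,0.0003,0.001],0.005]
    - [[0,0,-0.06],[0,0.0003,0.001],0.005]
    - [[0,0,0],[0,0.0003,0.001],0.005]
    - [[0,0,0],[0,0.0003,0.001],0.005]

```text
clock: 19.43
position: [0.4932, 0.3426, 0.0294]
ee_rot: [0.027, 1.0, -0.0, -0.0]
ft_force: [0.1, -1.6, 4.6]
grip_width: 0.127
grasp_force: 63.9
```

```bash
python3 -c "
from h import *
st()"
```

```text
t 19.43 pos [0.4932 0.3426 0.0294] yaw 86.9 F world [ 0.1 -1.6  4.6] F tool [-0.2 -1.6 -4.6] M [-0.21  0.    0.15] grip 0.127 63.9 j [ 0.16  0.74 -1.16  1.66  0.72  1.23  0.35]
```

>>> jog_arm:
  plan:
    - [[0,0,0.04],[0,-0.0001,0.0005],0.005]
    - [[0,0,0.08],[0,-0.0001,0.001],0.005]
    - [[0,0,0.02],[0,-0.0001,0.001],0.005]
    - [[0,0,-0.04],[0,-0.0001,0.001],0.005]
    - [[0,0,0.02],[0,-0.0001,0.001],0.005]

```text
clock: 19.85
position: [0.4932, 0.3427, 0.0284]
ee_rot: [0.033, 0.999, 0.0, -0.0]
ft_force: [-0.3, -2.9, 6.5]
grip_width: 0.128
grasp_force: 64.3
```

>>> jog_arm:
  plan:
    - [[0,0,0.03],[0,0,0.0003],0.005]
    - [[0,0,0.06],[0,0,0.0006],0.005]
    - [[0,0,0],[0,0,0.0008],0.005]
    - [[0,0,-0.06],[0,0,0.0008],0.005]
    - [[0,0,0],[0,0,0.0008],0.005]

```text
clock: 20.27
position: [0.4932, 0.3427, 0.0276]
ee_rot: [0.033, 0.999, 0.0, -0.0]
ft_force: [-0.4, -3.0, 6.5]
grip_width: 0.122
grasp_force: 64.3
```

>>> jog_arm:
  plan:
    - [[0,0,0.03],[0,-0.0003,0.0002],0.005]
    - [[0,0,0.06],[0,-0.0004,0.0004],0.005]
    - [[0,0,0],[0,-0.0004,0.0005],0.005]
    - [[0,0,-0.06],[0,-0.0004,0.0005],0.005]
    - [[0,0,0],[0,-0.0004,0.0005],0.005]

```text
clock: 20.68
position: [0.4932, 0.3426, 0.0272]
ee_rot: [0.033, 0.999, 0.0, -0.0]
ft_force: [0.5, -2.0, 7.4]
grip_width: 0.125
grasp_force: 64.3
```

>>> jog_arm:
  plan:
    - [[0,0,0.03],[0,0,0.0002],0.005]
    - [[0,0,0.06],[0,0,0.0004],0.005]
    - [[0,0,0],[0,0,0.0004],0.005]
    - [[0,0,-0.06],[0,0,0.0004],0.005]
    - [[0,0,0],[0,0,0.0004],0.005]

```text
clock: 21.1
position: [0.4932, 0.3426, 0.0268]
ee_rot: [0.033, 0.999, 0.0, -0.0]
ft_force: [1.3, -1.5, 5.9]
grip_width: 0.122
grasp_force: 64.3
```

>>> jog_arm:
  plan:
    - [[0,0,0.03],[0,-0.0001,0.0002],0.005]
    - [[0,0,0.06],[0,-0.0001,0.0004],0.005]
    - [[0,0,0],[0,-0.0001,0.0004],0.005]
    - [[0,0,-0.06],[0,-0.0001,0.0004],0.005]
    - [[0,0,0],[0,-0.0001,0.0004],0.005]

```text
clock: 21.52
position: [0.4932, 0.3426, 0.0265]
ee_rot: [0.033, 0.999, 0.0, 0.0]
ft_force: [-0.5, -2.3, 6.6]
grip_width: 0.123
grasp_force: 64.3
```

>>> jog_arm:
  plan:
    - [[0,0,0.03],[0,0,0.0002],0.005]
    - [[0,0,0.06],[0,0,0.0004],0.005]
    - [[0,0,0],[0,0,0.0004],0.005]
    - [[0,0,-0.06],[0,0,0.0004],0.005]
    - [[0,0,0],[0,0,0.0004],0.005]

```text
clock: 21.93
position: [0.4932, 0.3426, 0.0261]
ee_rot: [0.033, 0.999, 0.0, 0.0]
ft_force: [-0.8, -1.9, 6.7]
grip_width: 0.125
grasp_force: 64.4
```

>>> jog_arm:
  plan:
    - [[0,0,0.03],[0,-0.0001,0.0002],0.005]
    - [[0,0,0.06],[0,-0.0001,0.0004],0.005]
    - [[0,0,0],[0,-0.0001,0.0004],0.005]
    - [[0,0,-0.06],[0,-0.0001,0.0004],0.005]
    - [[0,0,0],[0,-0.0001,0.0004],0.005]

```text
clock: 22.35
position: [0.4932, 0.3426, 0.0258]
ee_rot: [0.033, 0.999, 0.001, 0.0]
ft_force: [-0.5, -1.8, 7.6]
grip_width: 0.123
grasp_force: 64.4
```

>>> jog_arm:
  plan:
    - [[0,0,0.03],[0,0,0.0002],0.005]
    - [[0,0,0.06],[0,0,0.0004],0.005]
    - [[0,0,0],[0,0,0.0004],0.005]
    - [[0,0,-0.06],[0,0,0.0004],0.005]
    - [[0,0,0],[0,0,0.0004],0.005]

```text
clock: 22.77
position: [0.4932, 0.3426, 0.0254]
ee_rot: [0.033, 0.999, 0.001, 0.0]
ft_force: [-0.5, -2.4, 7.8]
grip_width: 0.124
grasp_force: 64.5
```

Run:
```python
from h import *
st()
s=camera("scene"); im=s["img"]
# arm end: white blob in scene near closed-arm location (arm top z ~ .050 up / .046 if followed)
A=np.array([.4928,.3416,0]); a=np.radians(-3.9); u=np.array([np.cos(a),np.sin(a),0])
for z in (.050,.046,.042): print("exp arm tip px z",z,proj(s,[A+.110*u+[0,0,z],A+.06*u+[0,0,z]]).round(1).tolist())
x,y=proj(s,A+.085*u+[0,0,.048])[0]; m=cv2.inRange(im,(110,)*3,(255,)*3); k=blob(m,(int(x),int(y)))[:,0]; print("blob",len(k),k.min(0),k.max(0),cv2.minAreaRect(k))
```

```text
t 22.77 pos [0.4932 0.3426 0.0254] yaw 86.2 F world [-0.5 -2.4  7.8] F tool [ 0.3 -2.5 -7.8] M [-0.32  0.09 -0.23] grip 0.124 64.5 j [ 0.16  0.74 -1.16  1.66  0.72  1.22  0.34]
exp arm tip px z 0.05 [[238.1, 267.7], [254.5, 281.8]]
exp arm tip px z 0.046 [[238.3, 269.4], [254.7, 283.6]]
exp arm tip px z 0.042 [[238.5, 271.2], [254.9, 285.4]]
blob 69 [237 270] [263 295] ((250.70458984375, 280.7513732910156), (33.32585906982422, 9.295259475708008), 43.2642936706543)
```

>>> jog_arm:
  plan:
    - [[0,0,0.03],[0,-0.0003,0.0002],0.005]
    - [[0,0,0.06],[0,-0.0003,0.0004],0.005]
    - [[0,0,0],[0,-0.0003,0.0004],0.005]
    - [[0,0,-0.06],[0,-0.0003,0.0004],0.005]
    - [[0,0,0],[0,-0.0003,0.0004],0.005]

```text
clock: 23.23
position: [0.4932, 0.3426, 0.0252]
ee_rot: [0.033, 0.999, 0.001, 0.0]
ft_force: [-0.3, -1.0, 8.5]
grip_width: 0.121
grasp_force: 64.5
```

>>> jog_arm:
  plan:
    - [[0,0,0.03],[0,0,0.0002],0.005]
    - [[0,0,0.06],[0,0,0.0004],0.005]
    - [[0,0,0],[0,0,0.0004],0.005]
    - [[0,0,-0.06],[0,0,0.0004],0.005]
    - [[0,0,0],[0,0,0.0004],0.005]

```text
clock: 23.65
position: [0.4932, 0.3426, 0.0248]
ee_rot: [0.033, 0.999, 0.001, 0.0]
ft_force: [-0.3, -2.1, 8.7]
grip_width: 0.121
grasp_force: 64.6
```

>>> jog_arm:
  plan:
    - [[0,0,0.03],[0,-0.0002,0.0002],0.005]
    - [[0,0,0.07],[0,-0.0002,0.0004],0.005]
    - [[0,0,0],[0,-0.0002,0.0006],0.005]
    - [[0,0,-0.07],[0,-0.0002,0.0006],0.005]
    - [[0,0,0],[0,-0.0002,0.0006],0.005]

```text
clock: 24.07
position: [0.4932, 0.3426, 0.0244]
ee_rot: [0.032, 0.999, 0.001, 0.0]
ft_force: [-0.9, -1.8, 9.4]
grip_width: 0.124
grasp_force: 64.8
```

>>> jog_arm:
  plan:
    - [[0,0,0.03],[0,0,0.0002],0.005]
    - [[0,0,0.07],[0,0,0.0004],0.005]
    - [[0,0,0],[0,0,0.0004],0.005]
    - [[0,0,-0.07],[0,0,0.0004],0.005]
    - [[0,0,0],[0,0,0.0004],0.005]

```text
clock: 24.48
position: [0.4932, 0.3426, 0.024]
ee_rot: [0.032, 0.999, 0.001, 0.0]
ft_force: [-1.2, -0.9, 10.2]
grip_width: 0.131
grasp_force: 64.9
```

```bash
python3 -c "
from h import *
st()"
```

```text
t 24.48 pos [0.4932 0.3426 0.024 ] yaw 86.3 F world [-1.2 -0.9 10.2] F tool [  1.2  -0.9 -10.2] M [-0.31  0.16 -0.21] grip 0.131 64.9 j [ 0.16  0.75 -1.16  1.67  0.72  1.22  0.34]
```

>>> jog_arm:
  plan:
    - [[0,0,0.03],[0,-0.0001,0.0002],0.005]
    - [[0,0,0.07],[0,-0.0001,0.0005],0.005]
    - [[0,0,0],[0,-0.0001,0.0005],0.005]
    - [[0,0,-0.07],[0,-0.0001,0.0005],0.005]
    - [[0,0,0],[0,-0.0001,0.0005],0.005]

```text
clock: 24.9
position: [0.4932, 0.3426, 0.0236]
ee_rot: [0.032, 0.999, 0.001, 0.0]
ft_force: [-1.3, -1.6, 11.1]
grip_width: 0.124
grasp_force: 65.0
```

>>> jog_arm:
  plan:
    - [[0,0,0.03],[0,0,0.0002],0.005]
    - [[0,0,0.07],[0,0,0.0005],0.005]
    - [[0,0,0],[0,0,0.0005],0.005]
    - [[0,0,-0.07],[0,0,0.0005],0.005]
    - [[0,0,0],[0,0,0.0005],0.005]

```text
clock: 25.32
position: [0.4933, 0.3426, 0.0232]
ee_rot: [0.032, 0.999, 0.001, 0.0]
ft_force: [-1.0, -2.0, 11.8]
grip_width: 0.123
grasp_force: 65.1
```

```bash
python3 -c "
from h import *
st()"
```

```text
t 25.32 pos [0.4933 0.3426 0.0232] yaw 86.3 F world [-1.  -2.  11.8] F tool [  0.9  -2.  -11.8] M [-0.37  0.36 -0.19] grip 0.123 65.1 j [ 0.16  0.75 -1.16  1.67  0.72  1.22  0.34]
```

>>> jog_arm:
  plan:
    - [[0,0,0.03],[0,-0.0002,0.0002],0.005]
    - [[0,0,0.07],[0,-0.0002,0.0006],0.005]
    - [[0,0,0],[0,-0.0002,0.0006],0.005]
    - [[0,0,-0.07],[0,-0.0002,0.0006],0.005]
    - [[0,0,0],[0,-0.0002,0.0006],0.005]

```text
clock: 25.73
position: [0.4932, 0.3426, 0.0228]
ee_rot: [0.032, 0.999, 0.001, 0.0]
ft_force: [-1.6, -1.6, 12.9]
grip_width: 0.122
grasp_force: 65.2
```

>>> jog_arm:
  plan:
    - [[0,0,0.03],[0,0,0.0002],0.005]
    - [[0,0,0.07],[0,0,0.0006],0.005]
    - [[0,0,0],[0,0,0.0006],0.005]
    - [[0,0,-0.07],[0,0,0.0006],0.005]
    - [[0,0,0],[0,0,0.0006],0.005]

```text
clock: 26.15
position: [0.4933, 0.3426, 0.0223]
ee_rot: [0.032, 0.999, 0.001, 0.0]
ft_force: [-1.5, -3.0, 13.4]
grip_width: 0.123
grasp_force: 65.3
```

```bash
python3 -c "
from h import *
st()"
```

```text
t 26.15 pos [0.4933 0.3426 0.0223] yaw 86.3 F world [-1.5 -3.  13.4] F tool [  1.3  -3.  -13.4] M [-0.5   0.32 -0.29] grip 0.123 65.3 j [ 0.16  0.75 -1.16  1.67  0.72  1.22  0.34]
```

>>> jog_arm:
  plan:
    - [[0,0,0.03],[0.0002,-0.0005,0.0002],0.005]
    - [[0,0,0.07],[0.0002,-0.0005,0.0005],0.005]
    - [[0,0,0],[0.0002,-0.0005,0.0006],0.005]
    - [[0,0,-0.07],[0.0002,-0.0005,0.0006],0.005]
    - [[0,0,0],[0.0002,-0.0005,0.0006],0.005]

```text
clock: 26.57
position: [0.4932, 0.3426, 0.0219]
ee_rot: [0.032, 0.999, 0.002, 0.001]
ft_force: [-0.1, -1.6, 14.5]
grip_width: 0.124
grasp_force: 65.5
```

>>> jog_arm:
  plan:
    - [[0,0,0.03],[0,0,0.0002],0.005]
    - [[0,0,0.07],[0,0,0.0004],0.005]
    - [[0,0,0],[0,0,0.0006],0.005]
    - [[0,0,-0.07],[0,0,0.0006],0.005]
    - [[0,0,0],[0,0,0.0006],0.005]

```text
clock: 26.98
position: [0.4932, 0.3426, 0.0215]
ee_rot: [0.032, 0.999, 0.002, 0.001]
ft_force: [0.3, -1.2, 15.9]
grip_width: 0.122
grasp_force: 65.9
```

```bash
python3 -c "
from h import *
st()"
```

```text
t 26.98 pos [0.4932 0.3426 0.0215] yaw 86.3 F world [ 0.3 -1.2 15.9] F tool [ -0.4  -1.1 -15.9] M [-0.39  0.01 -0.36] grip 0.122 65.9 j [ 0.16  0.75 -1.16  1.67  0.73  1.22  0.34]
```

>>> jog_arm:
  plan:
    - [[0,0,0.05],[0,-0.0001,0.0002],0.005]
    - [[0,0,0.1],[0,-0.0001,0.0003],0.005]
    - [[0,0,0.03],[0,-0.0001,0.0004],0.005]
    - [[0,0,-0.05],[0,-0.0001,0.0004],0.005]
    - [[0,0,-0.1],[0,-0.0001,0.0004],0.005]
    - [[0,0,0],[0,-0.0001,0.0004],0.005]
    - [[0,0,0.1],[0,-0.0001,0.0004],0.005]
    - [[0,0,0.03],[0,-0.0001,0.0004],0.005]

```text
clock: 27.65
position: [0.4933, 0.3425, 0.0211]
ee_rot: [0.055, 0.998, 0.001, 0.001]
ft_force: [0.7, 5.7, 8.2]
grip_width: 0.127
grasp_force: 64.9
```

```bash
python3 -c "
from h import *
st()"
```

```text
t 27.65 pos [0.4933 0.3425 0.0211] yaw 83.7 F world [0.7 5.7 8.2] F tool [-0.   5.8 -8.2] M [1.12 0.08 0.57] grip 0.127 64.9 j [ 0.16  0.74 -1.15  1.67  0.72  1.21  0.3 ]
```

>>> jog_arm:
  plan:
    - [[0,0,0],[0,0,0],0.005]
    - [[0,0,0],[0,0,0],0.005]
    - [[0,0,0],[0,0,0],0.005]

```text
clock: 27.9
position: [0.4933, 0.3425, 0.021]
ee_rot: [0.05, 0.999, 0.002, 0.001]
ft_force: [0.7, 1.5, 13.5]
grip_width: 0.122
grasp_force: 65.2
```

Run:
```python
from h import *
st()
s=camera("scene"); im=s["img"]
m=cv2.inRange(im,(110,)*3,(255,)*3); k=blob(m,(246,276))[:,0]; print("blob",len(k),k.min(0),k.max(0),cv2.minAreaRect(k))
```

```text
t 27.9 pos [0.4933 0.3425 0.021 ] yaw 84.2 F world [ 0.7  1.5 13.5] F tool [ -0.6   1.6 -13.5] M [0.34 0.18 0.17] grip 0.122 65.2 j [ 0.16  0.74 -1.15  1.67  0.72  1.21  0.31]
blob 63 [238 272] [263 296] ((250.50674438476562, 283.79052734375), (32.8980827331543, 8.137335777282715), 35.53767395019531)
```

>>> jog_arm:
  plan:
    - [[0,0,-0.05],[0,0.0001,0.0002],0.005]
    - [[0,0,-0.1],[0,0.0001,0.0003],0.005]
    - [[0,0,-0.05],[0,0.0001,0.0004],0.005]
    - [[0,0,0],[0,0.0001,0.0004],0.005]
    - [[0,0,0.05],[0,0.0001,0.0004],0.005]
    - [[0,0,0],[0,0.0001,0.0004],0.005]
    - [[0,0,-0.03],[0,0.0001,0.0004],0.005]
    - [[0,0,-0.03],[0,0.0001,0.0004],0.005]

```text
clock: 28.62
position: [0.4931, 0.3426, 0.0206]
ee_rot: [0.034, 0.999, 0.001, 0.001]
ft_force: [-0.8, 1.3, 14.1]
grip_width: 0.122
grasp_force: 65.3
```

```bash
python3 -c "
from h import *
st()"
```

```text
t 28.62 pos [0.4931 0.3426 0.0206] yaw 86.1 F world [-0.8  1.3 14.1] F tool [  0.9   1.3 -14.1] M [ 0.33  0.33 -0.04] grip 0.122 65.3 j [ 0.16  0.75 -1.16  1.67  0.73  1.21  0.33]
```

>>> jog_arm:
  plan:
    - [[0,0,0.05],[0,0.0001,0.0002],0.005]
    - [[0,0,0.08],[0,0.0001,0.0004],0.005]
    - [[0,0,0.03],[0,0.0001,0.0006],0.005]
    - [[0,0,-0.03],[0,0.0001,0.0006],0.005]
    - [[0,0,-0.08],[0,0.0001,0.0006],0.005]
    - [[0,0,-0.03],[0,0.0001,0.0006],0.005]
    - [[0,0,0],[0,0.0001,0.0006],0.005]
    - [[0,0,0],[0,0.0001,0.0006],0.005]

```text
clock: 29.28
position: [0.4933, 0.3426, 0.0203]
ee_rot: [0.036, 0.999, 0.001, 0.001]
ft_force: [-1.1, 0.6, 16.2]
grip_width: 0.125
grasp_force: 65.5
```

```bash
python3 -c "
from h import *
st()"
```

```text
t 29.28 pos [0.4933 0.3426 0.0203] yaw 85.8 F world [-1.1  0.6 16.2] F tool [  1.1   0.5 -16.2] M [0.09 0.33 0.21] grip 0.125 65.5 j [ 0.16  0.75 -1.15  1.67  0.73  1.21  0.33]
```

>>> jog_arm:
  plan:
    - [[0,0,0.05],[0.0001,0,0.0002],0.005]
    - [[0,0,0.08],[0.0001,0,0.0003],0.005]
    - [[0,0,0.03],[0.0001,0,0.0003],0.005]
    - [[0,0,-0.03],[0.0001,0,0.0003],0.005]
    - [[0,0,-0.08],[0.0001,0,0.0003],0.005]
    - [[0,0,-0.03],[0.0001,0,0.0003],0.005]
    - [[0,0,0],[0.0001,0,0.0003],0.005]
    - [[0,0,0],[0.0001,0,0.0003],0.005]

```text
clock: 29.95
position: [0.4932, 0.3427, 0.0201]
ee_rot: [0.036, 0.999, 0.001, 0.001]
ft_force: [-1.4, 1.2, 17.3]
grip_width: 0.127
grasp_force: 65.7
```

```bash
python3 -c "
from h import *
st()"
```

```text
t 29.95 pos [0.4932 0.3427 0.0201] yaw 85.8 F world [-1.4  1.2 17.3] F tool [  1.4   1.1 -17.3] M [0.08 0.36 0.26] grip 0.127 65.7 j [ 0.16  0.75 -1.15  1.67  0.73  1.21  0.33]
```

>>> jog_arm:
  plan:
    - [[0,0,0.05],[0.0002,0.0002,0.0001],0.005]
    - [[0,0,0.1],[0.0002,0.0002,0.0002],0.005]
    - [[0,0,0.03],[0.0002,0.0002,0.0002],0.005]
    - [[0,0,-0.03],[0.0002,0.0002,0.0002],0.005]
    - [[0,0,-0.1],[0.0002,0.0002,0.0002],0.005]
    - [[0,0,-0.03],[0.0002,0.0002,0.0002],0.005]
    - [[0,0,0],[0.0002,0.0002,0.0002],0.005]
    - [[0,0,0],[0.0002,0.0002,0.0002],0.005]

```text
clock: 30.62
position: [0.4932, 0.3427, 0.02]
ee_rot: [0.037, 0.999, 0.001, 0.001]
ft_force: [-0.9, 1.3, 16.6]
grip_width: 0.121
grasp_force: 65.8
```

```bash
python3 -c "
from h import *
st()"
```

```text
t 30.62 pos [0.4932 0.3427 0.02  ] yaw 85.8 F world [-0.9  1.3 16.6] F tool [  0.9   1.2 -16.6] M [-0.07  0.28  0.34] grip 0.121 65.8 j [ 0.16  0.75 -1.15  1.67  0.73  1.21  0.33]
```

>>> jog_arm:
  plan:
    - [[0,0,-0.01],[0.0001,0.0001,-0.0003],0.005]
    - [[0,0,-0.02],[0.0001,0.0001,-0.0006],0.005]
    - [[0,0,-0.02],[0.0001,0.0001,-0.0009],0.005]
    - [[0,0,-0.02],[0.0001,0.0001,-0.0012],0.005]
    - [[0,0,-0.02],[0.0001,0.0001,-0.0012],0.005]
    - [[0,0,-0.02],[0.0001,0.0001,-0.0012],0.005]

```text
clock: 31.12
position: [0.4931, 0.3425, 0.02]
ee_rot: [0.026, 1.0, 0.001, 0.001]
ft_force: [0.3, 1.9, 7.4]
grip_width: 0.125
grasp_force: 64.3
```

```bash
python3 -c "
from h import *
st()"
```

```text
t 31.12 pos [0.4931 0.3425 0.02  ] yaw 87.1 F world [0.3 1.9 7.4] F tool [-0.3  2.  -7.4] M [ 0.65 -0.32  0.12] grip 0.125 64.3 j [ 0.16  0.75 -1.16  1.67  0.73  1.22  0.35]
```

>>> jog_arm:
  plan:
    - [[0,0,0],[0,0.0003,-0.0003],0.005]
    - [[0,0,0],[0,0.0003,-0.0006],0.005]
    - [[0,0,0],[0,0.0003,-0.0008],0.005]
    - [[0,0,0],[0,0.0003,-0.0008],0.005]
    - [[0,0,0],[0,0.0003,-0.0008],0.005]

```text
clock: 31.53
position: [0.4929, 0.3424, 0.0201]
ee_rot: [0.027, 1.0, 0.001, 0.0]
ft_force: [3.2, 5.2, 1.1]
grip_width: 0.127
grasp_force: 63.5
```

```bash
python3 -c "
from h import *
st()"
```

```text
t 31.53 pos [0.4929 0.3424 0.0201] yaw 86.9 F world [3.2 5.2 1.1] F tool [-3.   5.4 -1.1] M [ 1.16 -0.79  0.14] grip 0.127 63.5 j [ 0.16  0.75 -1.16  1.67  0.73  1.22  0.35]
```

>>> jog_arm:
  plan:
    - [[0,0,0],[-0.0003,0.0004,0],0.005]
    - [[0,0,0],[-0.0005,0.0008,0],0.005]
    - [[0,0,0],[-0.0005,0.0008,0],0.005]

```text
clock: 31.78
position: [0.493, 0.3425, 0.0201]
ee_rot: [0.028, 1.0, 0.0, -0.0]
ft_force: [0.6, 2.1, 5.0]
grip_width: 0.125
grasp_force: 64.0
```

```bash
python3 -c "
from h import *
st()"
```

```text
t 31.78 pos [0.493  0.3425 0.0201] yaw 86.8 F world [0.6 2.1 5. ] F tool [-0.5  2.1 -5. ] M [ 0.61 -0.25  0.18] grip 0.125 64.0 j [ 0.16  0.75 -1.16  1.67  0.73  1.22  0.35]
```

>>> jog_arm:
  plan:
    - [[0,0,0],[-0.0001,0.0005,-0.0002],0.005]
    - [[0,0,0],[-0.0001,0.0006,-0.0003],0.005]
    - [[0,0,0],[-0.0001,0.0006,-0.0003],0.005]
    - [[0,0,0],[-0.0001,0.0006,-0.0003],0.005]
  force: 20

```text
clock: 32.12
position: [0.4931, 0.3426, 0.0201]
ee_rot: [0.028, 1.0, -0.0, -0.0]
ft_force: [0.3, 0.4, 4.0]
grip_width: 0.12
grasp_force: 63.9
```

```bash
python3 -c "
from h import *
st()"
```

```text
t 32.12 pos [0.4931 0.3426 0.0201] yaw 86.7 F world [0.3 0.4 4. ] F tool [-0.3  0.5 -4. ] M [ 0.29 -0.02  0.12] grip 0.12 63.9 j [ 0.16  0.75 -1.16  1.67  0.73  1.22  0.34]
```

>>> jog_arm:
  plan:
    - [[0,0,0],[0,0,0],0.013]
    - [[0,0,0],[0,0,0],0.02]
    - [[0,0,0],[0,0,0],0.03]
    - [[0,0,0],[0,0,0],0.04]
    - [[0,0,0],[0,0,0],0.04]

```text
clock: 32.53
position: [0.4932, 0.3424, 0.0199]
ee_rot: [0.029, 1.0, -0.0, -0.0]
ft_force: [0.5, 0.6, 0.7]
grip_width: 0.468
grasp_force: 0.0
```

Run:
```python
from h import *
st()
s=camera("scene"); im=s["img"]; g=im.max(2)
m=cv2.inRange(im,(110,)*3,(255,)*3); k=blob(m,(246,278))[:,0]; print("blob",len(k),k.min(0),k.max(0),cv2.minAreaRect(k))
A=np.array([.4928,.3416,0])
for t in (1.15,1.3,1.45):
    a=np.radians(-3.9)+1.3-t; u=np.array([np.cos(a),np.sin(a),0]); v=np.array([-u[1],u[0],0])
    P=proj(s,[A+r*u+w*.008*v+[0,0,.0402] for r in (.105,.06) for w in (1,0,-1)]).round(1); print(t,P.tolist())
for r in (274,278,282,286,290): print(r,np.flatnonzero(m[r,225:280])+225)
```

```text
t 32.53 pos [0.4932 0.3424 0.0199] yaw 86.7 F world [0.5 0.6 0.7] F tool [-0.5  0.6 -0.7] M [-0.01  0.04  0.03] grip 0.468 0.0 j [ 0.16  0.75 -1.16  1.67  0.73  1.22  0.34]
blob 63 [233 274] [255 295] ((243.97225952148438, 285.02935791015625), (28.272733688354492, 6.462338924407959), 43.36342239379883)
1.15 [[229.6, 279.8], [233.1, 277.5], [236.5, 275.2], [247.4, 291.1], [250.9, 288.7], [254.3, 286.3]]
1.3 [[236.4, 275.3], [240.2, 273.3], [244.0, 271.4], [251.1, 288.2], [255.0, 286.2], [258.8, 284.1]]
1.45 [[243.9, 271.5], [248.0, 269.9], [252.0, 268.4], [255.3, 285.7], [259.5, 284.1], [263.7, 282.4]]
274 [235 236 237 271 272 273 274 275 276 277 278 279]
278 [234 235 236 237 238 239 269 270 271 272 273 274 275 276 277 278 279]
282 [239 240 241 274 275 276 277 278 279]
286 [242 244 245 246 279]
290 [249 250 251]
```

```bash
cat >> h.py <<'E'
def armang(z=.0402,thr=70):
    s=camera("scene"); g=s["img"].max(2); A=np.array([.4928,.3416])
    rr,cc=np.nonzero(g>thr); k=(cc>215)&(cc<275)&(rr>255)&(rr<305); px=np.c_[cc,rr][k]; P=onplane(s,px,z)[:,:2]-A
    u=np.array([np.cos(np.radians(-3.9)),np.sin(np.radians(-3.9))]); v=np.array([-u[1],u[0]])
    x,y=P@u,P@v; r=np.hypot(x,y); th=np.arctan2(y,x)
    ok=(np.abs(th)<.45)&(r>.04)&(r<.112)&(np.abs(y)<.03); 
    d=np.bincount((r[ok]*1000//10).astype(int),minlength=12)
    print("n",ok.sum(),"angle by radius",[(i*10,int(d[i]),round(1.3-float(np.median(th[ok][(r[ok]*1000//10)==i])),2)) for i in range(4,12) if d[i]])
E
python3 - <<'E'
from h import *
for _ in range(3): armang()
armang(thr=110)
st()
E
```

```text
n 218 angle by radius [(40, 26, 1.27), (50, 20, 1.05), (60, 26, 1.07), (70, 28, 1.1), (80, 27, 1.12), (90, 44, 1.16), (100, 42, 1.22), (110, 5, 1.22)]
n 217 angle by radius [(40, 26, 1.27), (50, 20, 1.05), (60, 25, 1.08), (70, 28, 1.1), (80, 27, 1.12), (90, 44, 1.16), (100, 42, 1.22), (110, 5, 1.22)]
n 217 angle by radius [(40, 26, 1.27), (50, 20, 1.05), (60, 25, 1.08), (70, 29, 1.1), (80, 27, 1.12), (90, 44, 1.16), (100, 41, 1.21), (110, 5, 1.22)]
n 100 angle by radius [(40, 8, 1.08), (50, 11, 1.09), (60, 11, 1.11), (70, 10, 1.13), (80, 11, 1.14), (90, 22, 1.18), (100, 26, 1.22), (110, 1, 1.55)]
t 32.78 pos [0.4933 0.3426 0.0201] yaw 86.7 F world [ 0.5  0.3 -0.7] F tool [-0.5  0.3  0.7] M [ 0.09  0.02 -0.06] grip 0.468 0.0 j [ 0.16  0.75 -1.16  1.67  0.73  1.22  0.34]
```

>>> jog_arm:
  plan:
    - [[0,0,0],[0,0,-0.015],0.045]
    - [[0,0,0],[0,0,-0.04],0.045]
    - [[0,0,0],[0,0,-0.08],0.045]
    - [[0,0,0],[0,0,-0.11],0.045]
    - [[0,0,0],[0.03,-0.03,-0.12],0.045]
    - [[0,0,0],[0.06,-0.07,-0.12],0.045]
    - [[0,0,0],[0.08,-0.11,-0.12],0.045]
    - [[0,0,0],[0.08,-0.15,-0.12],0.045]

```text
clock: 33.45
position: [0.4092, 0.2263, 0.1412]
ee_rot: [0.026, 1.0, 0.0, -0.001]
ft_force: [-0.4, 0.3, 2.1]
grip_width: 0.524
grasp_force: 0.0
```

>>> jog_arm:
  plan:
    - [[0,0,0],[0,-0.04,0],0.045]
    - [[0,0,0],[0,-0.08,0],0.045]
    - [[0,0,0],[0,-0.12,0],0.045]
    - [[0,0,0],[0,-0.12,0],0.045]

```text
clock: 33.78
position: [0.4055, 0.1051, 0.1419]
ee_rot: [0.028, 1.0, -0.0, 0.001]
ft_force: [0.5, 0.3, -1.2]
grip_width: 0.527
grasp_force: 0.0
```

Run:
```python
from h import *
st()
armang(); 
c=camera("top"); im=c["img"]; g=im.max(2); A=np.array([.4928,.3416]); u=np.array([np.cos(np.radians(-3.9)),np.sin(np.radians(-3.9))]); v=np.array([-u[1],u[0]])
rr,cc=np.nonzero(g>95); k=(cc>205)&(cc<265)&(rr>165)&(rr<250); P=onplane(c,np.c_[cc,rr][k],.040)[:,:2]-A; x,y=P@u*1000,P@v*1000
ok=(x>30)&(x<112)&(abs(y)<20); print(ok.sum())
for i in range(3,12):
    q=ok&(x//10==i)
    if q.any(): print(i*10,q.sum(),"y",y[q].min().round(1),np.median(y[q]).round(1),y[q].max().round(1),"ang",round(1.3-np.arctan2(np.mean(y[q]),x[q].mean()),3))
q=ok&(x>35)&(x<105); p=np.polyfit(x[q],y[q],1); print("line fit angle",round(1.3-np.arctan(p[0]),3),"offset",p[1].round(1))
print(g[190:232:6,218:258])
```

```text
t 33.78 pos [0.4055 0.1051 0.1419] yaw 86.8 F world [ 0.5  0.3 -1.2] F tool [-0.5  0.4  1.2] M [-0.04 -0.04 -0.04] grip 0.527 0.0 j [ 1.1  -0.15 -1.34  1.99 -0.15  1.19  1.34]
n 525 angle by radius [(40, 51, 1.18), (50, 51, 1.19), (60, 76, 1.26), (70, 91, 1.28), (80, 87, 1.3), (90, 87, 1.28), (100, 73, 1.42), (110, 9, 1.46)]
409
30 63 y -3.9 4.4 19.4 ang 1.156
40 54 y -3.1 3.7 10.6 ang 1.217
50 54 y -2.4 4.5 11.4 ang 1.218
60 54 y -1.6 5.3 12.2 ang 1.219
70 54 y -0.9 6.1 13.0 ang 1.219
80 40 y -0.1 6.7 13.8 ang 1.218
90 44 y 0.7 7.8 14.6 ang 1.22
100 46 y 1.5 8.3 15.0 ang 1.222
line fit angle 1.234 offset 1.2
[[ 56  55  59  58  59  62  44   8  33  54 149 162 161 161 164 163 167 171
  165  68   9  10  13  15  12  14  14  12  15  15  15  12   7   3  26  51
   54  62  61  60]
 [ 56  60  59  58  61  60  19  27  33  48 148 154  92  60  56  64  94 150
  152  66   7   7  13  14  11  14  12  11  14  14  12   9  16  38  48  55
   63  61  62  60]
 [ 58  59  58  58  59  43  12  35  31  43 145 156 155 159 162 157 155 157
  148  63   9   9  12  12  15  11  14  13  13  13  12   6  23  52  51  54
   62  61  61  58]
 [ 59  60  58  60  59  19  22  36  22  39 135 153 153 158 161 154 153 158
  148  61  11  11  13  15  16  12  14  12  11  10  10  23  43  34  51  56
   60  60  60  61]
 [ 60  59  59  58  43  12  36  35   8  46 141 154 153 158 161 154 153 158
  146  60   9   9  13  16  13  12  12  14  13  11   7  29  55  30  53  64
   61  59  58  62]
 [ 99 153 171  88  15  19  37  27   6  47 143 155 153 158 161 153 154 160
  146  52   8  12  13  12  15  12  15  13  12  10  19  33  31  77 145 163
  142  54  56  60]
 [149 165 156  44   8   8   5   3   4  48 146 154 155 157 162 154 157 162
  147  48   7   8  12  13  12  13  13  13  12  10   2  22  61 110 160 159
  113  42  49  61]]
```

>>> jog_arm:
  plan:
    - [[0,0,0],[0,0,-0.02],0.045]
    - [[0,0,0],[0,0,-0.02],0.045]
    - [[0,0,0],[0,0,-0.02],0.045]
    - [[0,0,0],[0,0,-0.02],0.045]
    - [[0,0,0],[0,0,-0.02],0.045]
    - [[0,0,0],[0,0,-0.02],0.045]
    - [[0,0,0],[0,0,-0.02],0.045]
    - [[0,0,0],[0,0,-0.02],0.045]

```text
clock: 34.55
position: [0.4052, 0.1061, 0.1612]
ee_rot: [0.028, 1.0, 0.001, -0.0]
ft_force: [-0.3, -0.4, 0.0]
grip_width: 0.524
grasp_force: 0.0
```

Run:
```python
from h import *
c=camera("top"); g=c["img"].max(2)
A=np.array([.4928,.3416]); th=np.radians(-3.9); u=np.array([np.cos(th),np.sin(th)]); v=np.array([-u[1],u[0]])
rr,cc=np.nonzero(g>95); P=onplane(c,np.c_[cc,rr],.040)[:,:2]-A; x,y=P@u*1000,P@v*1000
q=(x>40)&(x<105)&(y>-6)&(y<17)
p=np.polyfit(x[q],y[q],1); print("angle slope",round(1.3-np.arctan(p[0]),3),"from axis",round(1.3-np.arctan2(y[q].mean(),x[q].mean()),3))
# plate edges: long-side direction, left and right, from intensity crossing
w=blob(cv2.morphologyEx((g<95).astype(np.uint8),cv2.MORPH_CLOSE,np.ones((9,9))),(238,190)); print("plate",rect(onplane(c,w[:,0],.008)))
```

```text
angle slope 1.224 from axis 1.219
plate (array([570.7, 336.2]), 215.8, 91.0, -3.9)
```

The keeper holds steady at about 1.22 rad, inside the 1.15–1.45 band, with no drift after release. The pack is in the pocket and the robot is clear, so I'm handing in.

```bash
python3 -c "
from workcell import *
print(hand_in())"
```

```text
the job is handed in; nothing more can be done
None
```

I handed the job in at about 34.6 s, with no verdict returned: the pack lies flat in the pocket, and the keeper is wedged and stays put when let go at about 1.22 rad (1.30 is straight; allowed 1.15–1.45), with wrist force readings of at most about 17 N while pressing and the robot clear.

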